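Lock the sample tray on its turntable with collar and R-clip

ROBOT

A 6-joint arm with a two-finger parallel gripper is mounted at the origin on the work surface. World frame = base frame: x ahead of the robot, y to its left, z up, the work surface at z = 0. Lengths are in m, angles in rad, forces in N, time in s.
With the tool pointing down it reaches from about 0.35 to 0.8 m from the base axis. Payload 7.3 kg.
Tool frame: the origin (TCP) lies at the very end of the fingers, on their centre line; the grasp point (between the pads) lies 19 mm behind it (hold_point_z is the y of the grasp point in the tool frame, in m); y points along the fingers, z is the direction in which the jaws open and shut, and the axes are right-handed (so a half turn about y gives the same grasp; the last joint's range is limited). The gripper opens to 85 mm and grips with 20 to 120 N. Pads are 22 mm wide; open, the fingers measure 114 mm over their backs; the gripper's body (76 mm by 85 mm) begins 54 mm behind the grasp point. The pads swing forward as they close: fully open they stand 13 mm farther back than shut.
Start: joints at [1.038, 0.342, 1.524, -0, 1.275, -0.146], TCP at [0.198, 0.486, 0.231] pointing down, gripper open.
Joint ranges: [-2.53, 2.53], [-0.77, 2.02], [0.04, 2.7], [-1, 4.14], [0.28, 2.66], [-3.11, 3.11]. Speed limits (rad/s): [2.57, 2.57, 3.14, 3.14, 3.14, 3.14].

INTERFACE

Orientations are given as a unit quaternion [w, x, y, z].
In Python, from rig import get_state, get_image, hand_in, hold_point_z gives the robot as it stands. The module is installed in compiled form; this text tells all that it offers.
- The arm moves only by the shell command python3 -m inch 'ROWS' [FORCE]. ROWS is JSON, a list of rows, each a list of 3 entries, a list of its own where there are three numbers: the shift along the tool's x, y, z in mm, then the turn, a rotation vector about the tool's x, y, z in rad, then the closure, from -1 (fully open) to 1 (shut). A call has 1 to 8 rows; each row shifts and turns the pose as measured when the row begins, along the tool's axes as they then stand; what a row does not reach is not made up. A row lasts 1/12 s, in which the tool goes at most 41.7 mm and 7.16 degrees, less where a joint would pass 70% of its speed; a pose out of reach is approached as far as the arm can. A call with a gripper value outside its range is refused whole. The fingers move at their own pace and stop on an object; FORCE is the grip in N (left out, the last holds). Time passes only in rows, so rows that do not move let the fingers close. It gives the time, the measured TCP pose, the force and the opening at its end, in the units of the state.
- get_state(): the state, without advancing time (a new reading comes with each control period).
- get_image(name): name is "scene" or "top" or "wrist"; returns a dict with "img" (480x640x3 uint8, blue, green, red), "fx", "fy", "cx", "cy" (pixels), "distortion" ([k1, k2, p1, p2, k3] as OpenCV has them; the pictures are not rectified), "R" (3x3) and "t" (3): a world point X has camera coordinates R X + t. Camera axes: x right, y down, z forward; pixel columns grow to the right and rows downward; lengths in m; the calibration is good to about 2 mm. A picture is of the moment at which its call begins. There is no depth.
- hand_in(): hands the job in, once; it reports no verdict.
The state is a dict: "time": time; "qpos": joint angles; "qd": joint speeds; "joint_torque": joint torques, N m; "eef_pos": TCP position; "tool_rot": TCP orientation; "wrist_force": force on the tool from outside, world axes, zero at the start; "wrist_torque": the same for the moment, N m; "opening": opening from 0.0 (shut) to 1.0 (fully open).
Only numpy, scipy, OpenCV 4.12 (cv2) and the standard library are available. Lean on these libraries where they do the work, as an engineer would, in place of code of your own. Each camera call takes 0.05 s, during which the arm holds its last target.

TASK

The sample tray has just gone back on its turntable. Slip the blue collar down over the steel spindle until it sits flat on the tray's black hub, then push the straight leg of the R-clip through the spindle's cross hole until the bow springs over the spindle. Feel the clip in without forcing it, leave it and the collar there, and do not touch the sample fittings in the tray.

Things in the scene. Friction and masses are not known exactly. Their poses are not given: they have to be found in the camera images.
- turntable: Fixed foot of the grey round turntable, origin under its middle on the counter, z up. Deck 340 mm across, its top at 28 mm above the counter, carrying a pale grey divided tray 235 mm square, floor at 32 mm, walls to 54 mm. In the middle a black hub, 42 mm across, flat top at 62 mm, and through it the upright steel spindle, 22 mm thick, its top 16 mm above its cross hole's middle, the last 6 mm tapering to 13 mm.
- hub (a point): Fixed point on the spindle's axis, 79 mm above the turntable's origin: where the middle of its cross hole is when the spindle is right down. At deck angle 0 the hole runs along this x; else turn x by that angle about z. Hole right through, 7 x 7 mm, edges just broken. The spindle floats endwise: it starts 3 to 14 mm higher (14 is the stop), no reading shows it; it stays put, but slides under 10 N.
- deck (a joint): Angle of the turntable's deck, tray and spindle about the vertical, rad, counter-clockwise from above, 0 at the start. Turns easily on balls (about 0.05 N m).
- collar_mid (a point): Centre, half-way up, of the loose blue nylon collar: a ring 42 mm outside, 27 mm bore, 12 mm tall, 20 g, lying flat on the counter, z up. Seated on the hub its centre is 11 mm below hub.
- clip_eye (a point): Centre of the eye (the doubled wire loop to hold it by) of the loose yellow R-clip, half-way up. Clip lies flat; 5 mm wire, 55 g, 111 mm long. Eye 30 mm long (x), 18 wide (y), 10 tall, sides straight for 12 mm; undersides of eye, leg and bow are level. x points along the straight leg to its tip, y from leg to bow, z up. Leg axis at y = -6.5 mm, z = -2.5 mm from here.
- clip_tip (a point): Tip of the straight leg, on its axis: 95.5 mm in x from the eye's centre; its end is cut square, the edge just broken. Axes as clip_eye.
- clip_seat (a point): Point on the axis of the straight leg, 58 mm in x from the eye's centre (37.5 mm behind the tip), that lies in the middle of the spindle when the clip is home. Axes as clip_eye.
- clip_bow (a point): Crown of the springy bow's arc, on the wire's axis, 14 mm in y from clip_seat when relaxed. The bow's flared end lies 84 mm in x from the eye's centre. While the bow rides over the spindle it stands about 4 mm wider and the push rises to some 6 to 14 N; then it springs shut round the spindle and the push drops to about nothing; pushed 3 mm past home it spreads again.
- conduit_body: Sample, silver die-cast conduit body, 95 x 34 x 36 mm, loose in the tray, origin under its middle on the tray floor.
- photocell: Sample, black plastic photocell, 60 mm across, 34 mm tall, loose in the tray (three zinc reducing washers lie beside it), origin under its middle.
- fan_box: Sample, cream plastic ceiling fan box, 100 mm across, 24 mm tall, loose in the tray, origin under its middle.
- cover: Sample, round steel bell box cover, 100 mm across, 5 mm thick, loose in the tray, origin under its middle.
Not all that is in view belongs to the job. There is more than one size of the part that bears clip_eye; the job needs the middle-sized.

How it is judged:
By the outcome, as a careful person would: the job done as asked, in the order asked, and still so for the second after the job is handed in, with the robot touching nothing.
It also fails if it takes over 67 s, if anything falls off the work surface, if the arm or the gripper's body presses on something with over 40 N, if the wrist force passes 120 N, or if a joint passes its speed limit or range.

## Working session

There is one attempt and no reset: what is moved stays moved. The work goes in short steps, Python scripts to look and compute and a shell command to move; the robot and the scene stay as the last step left them, time stands still between calls to the robot, and variables do not carry over. Pictures are saved under pics/ and viewed, and the job is handed in when it is done.

```bash
mkdir -p pics; ls; python3 - <<'E'
from rig import *
import cv2
print(get_state(), hold_point_z)
for n in ["scene","top","wrist"]:
    d=get_image(n); cv2.imwrite(f"pics/{n}0.png",d["img"]); print(n,d["fx"],d["cx"],d["cy"],d["distortion"],d["R"],d["t"])
E
```

```text
pics
{'time': 0.0, 'qpos': array([ 1.03803179e+00,  3.42733664e-01,  1.52498829e+00,  1.20787141e-05,
        1.27541015e+00, -1.45997488e-01]), 'qd': array([-4.05078669e-04, -9.99918327e-05, -6.21513886e-04, -1.68496632e-03,
        1.63146807e-03, -7.97556162e-04]), 'joint_torque': array([-1.42270823e-03, -4.33674574e+01, -2.46014500e+01, -1.21704225e-04,
        7.97541405e-03, -4.54148420e-06]), 'eef_pos': array([0.19780249, 0.48589056, 0.23063031]), 'tool_rot': array([-0.69341371,  0.69443746, -0.13607832,  0.13570823]), 'wrist_force': array([ 0.07413334, -0.15039807, -0.41128415]), 'wrist_torque': array([-0.02030678, -0.0419383 , -0.00786203]), 'opening': 1.0016350554895315} -0.0187
scene 582.683388275183 323.2870547205939 239.19461545279543 [0.06574785 0.         0.         0.         0.        ] [[ 0.75936861  0.65060204  0.00873478]
 [ 0.37411973 -0.42560232 -0.82395212]
 [-0.53234739  0.62895123 -0.5665921 ]] [-0.40847942 -0.16206223  1.41090385]
top 523.6619545353269 323.58037345733464 247.82709644718247 [-0.04142393  0.          0.          0.          0.        ] [[ 0.02264098 -0.99966576  0.01248009]
 [-0.99751411 -0.02342196 -0.06646057]
 [ 0.06673066 -0.01094434 -0.997711  ]] [-0.08326183  0.56975369  0.87988186]
wrist 397.03240448827626 320.7928042636951 232.40692476537964 [-0.02370477  0.          0.          0.          0.        ] [[ 0.37668724  0.92633829 -0.00202259]
 [ 0.89084436 -0.3616536   0.27496   ]
 [ 0.25397449 -0.10537574 -0.96145354]] [-0.52246977 -0.03518805  0.37842551]
```

View pics/scene0.png

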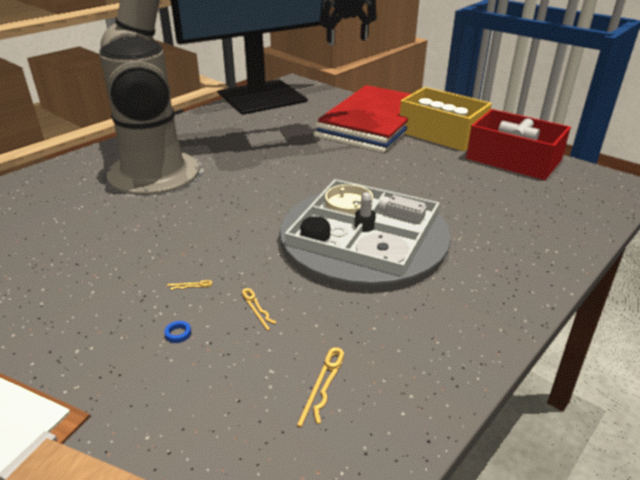

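View pics/top0.png

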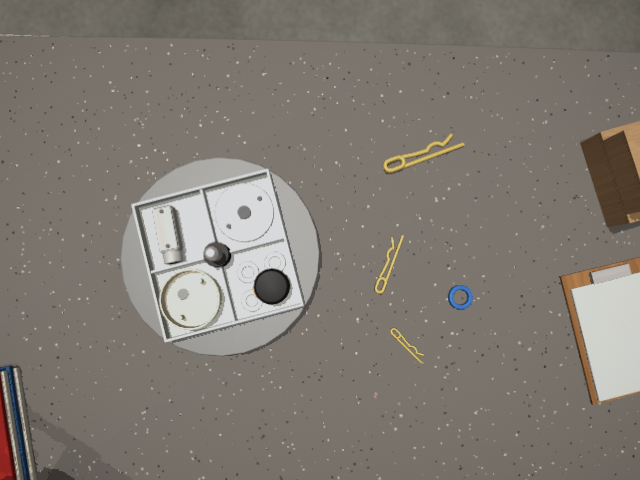

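View pics/wrist0.png

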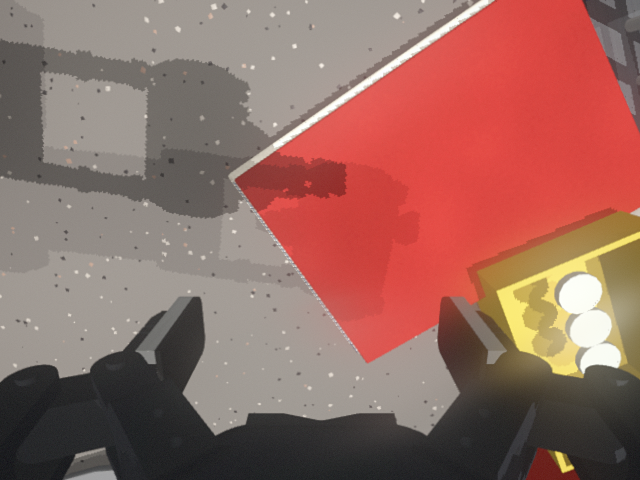

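The things that could be taken for the clip are yellow R-clips in the top view at (425,152) large, (390,265) middle and (407,345) small. The middle-sized one at (390,265) fits the description. The collar is the only blue ring, at (461,297). Next I'll measure both.

```bash
cat > h.py <<'E'
import numpy as np, cv2
from rig import *
from scipy.spatial.transform import Rotation as Ro
def K(d): return np.array([[d["fx"],0,d["cx"]],[0,d["fy"],d["cy"]],[0,0,1]])
def ray(d,uv):
    p=cv2.undistortPoints(np.array(uv,float).reshape(-1,1,2),K(d),np.array(d["distortion"])).reshape(-1,2)
    R=np.array(d["R"]);c=-R.T@np.array(d["t"])
    return c,np.c_[p,np.ones(len(p))]@R
def plane(d,uv,z):
    c,r=ray(d,uv); return c+r*((z-c[2])/r[:,2])[:,None]
def proj(d,X):
    rv=cv2.Rodrigues(np.array(d["R"]))[0]
    return cv2.projectPoints(np.array(X,float).reshape(-1,1,3),rv,np.array(d["t"],float),K(d),np.array(d["distortion"]))[0].reshape(-1,2)
def tri(obs):
    A=np.zeros((3,3));b=np.zeros(3)
    for d,uv in obs:
        c,r=ray(d,[uv]);r=r[0]/np.linalg.norm(r[0]);P=np.eye(3)-np.outer(r,r);A+=P;b+=P@c
    return np.linalg.solve(A,b)
def masks(img):
    h=cv2.cvtColor(img,cv2.COLOR_BGR2HSV)
    y=cv2.inRange(h,(18,110,90),(35,255,255)); b=cv2.inRange(h,(105,130,60),(125,255,255))
    return y,b
def blobs(m,amin=40):
    n,l,s,c=cv2.connectedComponentsWithStats(m)
    return [(c[i],s[i],l==i) for i in range(1,n) if s[i,4]>amin]
def pose():
    s=get_state(); q=s["tool_rot"]; return np.array(s["eef_pos"]),Ro.from_quat([q[1],q[2],q[3],q[0]]),s
def inch(target,yaw_z=None):
    "shift (mm) in tool axes to reach target; and turn about tool y so tool z lies along heading"
    p,r,s=pose(); out=r.inv().apply(np.array(target)-p)*1e3
    print("shift mm",out.round(1))
    if yaw_z is not None:
        # desired: y down, z along (cos,sin,0)
        for hdg in (yaw_z,yaw_z+np.pi):
            z=np.array([np.cos(hdg),np.sin(hdg),0]);y=np.array([0,0,-1.]);x=np.cross(y,z)
            rv=(r.inv()*Ro.from_matrix(np.c_[x,y,z])).as_rotvec(); print("turn",rv.round(4), "rows",np.linalg.norm(rv)/0.124)
E
python3 - <<'E'
from h import *
d=get_image("top"); y,b=masks(d["img"])
for c,s,m in blobs(y):
    pts=np.argwhere(m)[:,::-1]; X=plane(d,pts,0.004)[:,:2]
    (cx,cy),(w,h),a=cv2.minAreaRect((X*1e3).astype(np.float32)); print("Y",c.round(1),s,cx,cy,w,h,a)
for c,s,m in blobs(b):
    X=plane(d,np.argwhere(m)[:,::-1],0.006)[:,:2]; print("B",c.round(1),s, cv2.minEnclosingCircle((X*1e3).astype(np.float32)),X.mean(0))
p,r,s=pose(); print(p,r.as_matrix().round(3))
im=d["img"]
cv2.imwrite("pics/top_clip.png",cv2.resize(im[220:380,340:500],None,fx=4,fy=4,interpolation=cv2.INTER_CUBIC)[:600])
d2=get_image("scene")
cv2.imwrite("pics/scene_t.png",cv2.resize(d2["img"][170:290,270:460],None,fx=4,fy=4,interpolation=cv2.INTER_CUBIC))
E
```

```text
Y [419.7 155.2] [383 134  81  39 667] 746.2208251953125 -241.15420532226562 28.6463680267334 151.3208465576172 22.243165969848633
Y [387.3 266.5] [374 236  30  58 304] 547.749755859375 -183.48721313476562 19.96092414855957 108.77572631835938 72.11397552490234
Y [406.1 344.1] [390 328  34  36 187] 408.0999450683594 -219.32818603515625 78.05793762207031 13.654703140258789 47.45723342895508
B [459.9 296.7] [448 285  24  24 271] ((492.7766418457031, -309.7493591308594), 20.992597579956055) [ 0.49258767 -0.30981183]
B [ 15.8 419.6] [  0 367  27 113 340] ((257.1888427734375, 456.7415771484375), 98.07392120361328) [0.26284209 0.45440431]
[0.1978955  0.48600864 0.23088774] [[ 0.926 -0.     0.377]
 [-0.377 -0.001  0.926]
 [-0.    -1.    -0.001]]
```

View pics/top_clip.png

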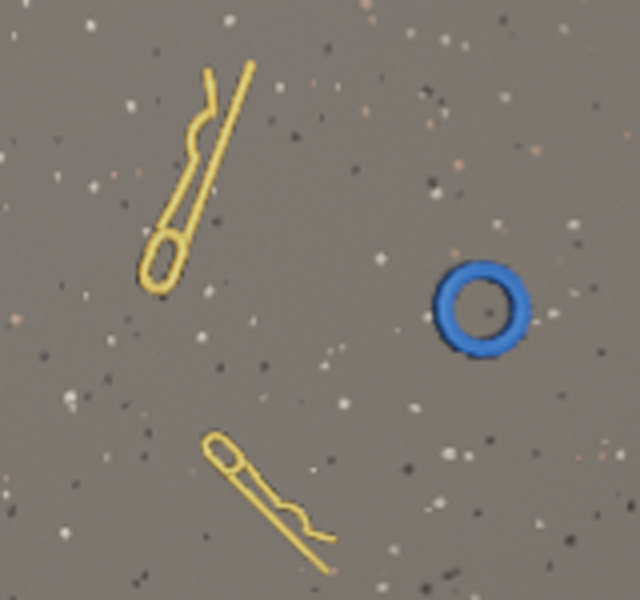

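View pics/scene_t.png

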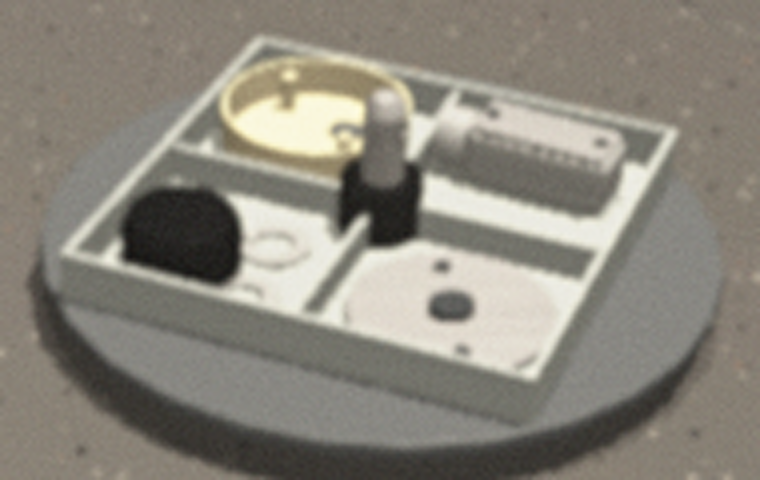

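The top crop shows the middle clip with its eye at about px (380,286), its tip at about (403,236) and the bow on the left of the leg (+y). The rectangle is about 109 mm long, which fits the 111 mm part. The collar measures 42 mm across at (460,297). Next is the turntable.

```bash
python3 - <<'E'
from h import *
d=get_image("top"); im=d["img"]
cv2.imwrite("pics/top_t.png",cv2.resize(im[150:360,120:330],(630,630),interpolation=cv2.INTER_CUBIC)[:600])
cv2.imwrite("pics/top_s.png",cv2.resize(im[225:285,185:250],None,fx=9,fy=9,interpolation=cv2.INTER_CUBIC))
d2=get_image("scene")
cv2.imwrite("pics/scene_s.png",cv2.resize(d2["img"][185:235,345:395],None,fx=10,fy=10,interpolation=cv2.INTER_CUBIC))
E
```

```text
(no output)
```

View pics/top_t.png

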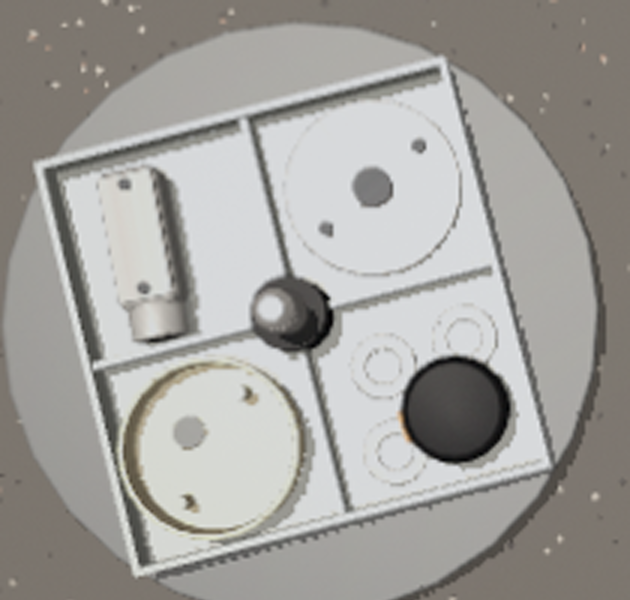

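View pics/top_s.png

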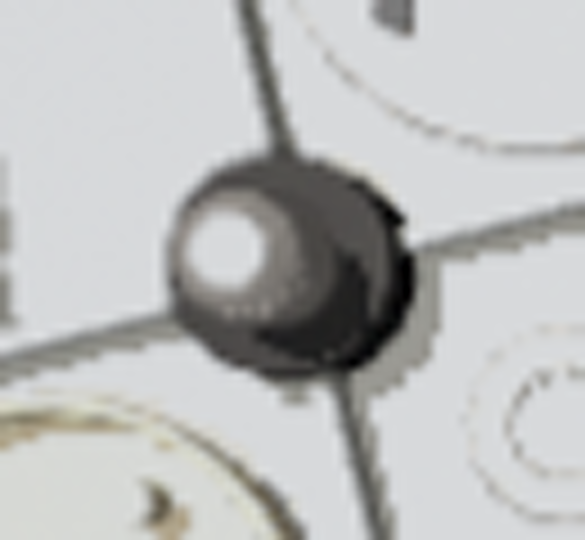

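View pics/scene_s.png

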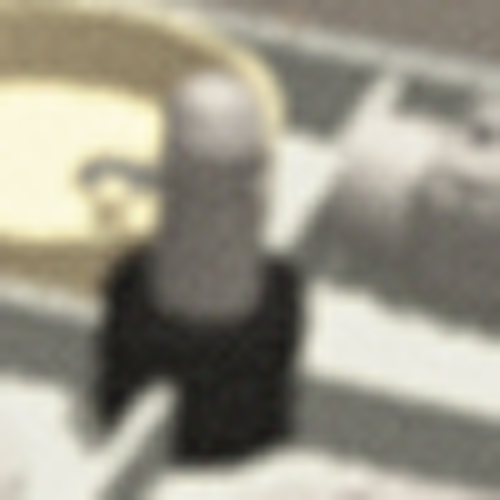

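```bash
python3 - <<'E'
from h import *
d=get_image("top"); d2=get_image("scene")
c=np.array([[440,60],[38,165],[140,573],[550,465]])/3+[120,150]
X=plane(d,c,.054)[:,:2]; print(X, X.mean(0)); e=np.roll(X,-1,0)-X; print(np.linalg.norm(e,axis=1), np.degrees(np.arctan2(e[:,1],e[:,0])))
T=tri([(d,(210.3,252.6)),(d2,(366.2,194))]); print("spindle top",T, proj(d,T),proj(d2,T))
# hub top
print("hub from top", plane(d,[(185+290/9,225+265/9)],.062))
cen=X.mean(0)
for z in (.095,.098,.109,.062): print(z,proj(d,[*cen,z]),proj(d2,[*cen,z]))
# clip
m=max([b for b in blobs(masks(d["img"])[0]) if 230<b[1][1]<250],key=lambda b:b[1][4])
# eye: lower part; leg tip
pts=np.argwhere(m[2])[:,::-1]; P=plane(d,pts,.004)[:,:2]
u=np.cos(np.radians(0))
v=P-P.mean(0); w,V=np.linalg.eigh(v.T@v); a=V[:,1]; print("pca",np.degrees(np.arctan2(a[1],a[0])))
E
```

```text
[[ 0.69705043  0.02813265]
 [ 0.63310368  0.24923495]
 [ 0.41063467  0.18319386]
 [ 0.47451201 -0.03866135]] [0.5538252  0.10547503]
[0.23016388 0.2320644  0.23086803 0.23234627] [ 106.13081733 -163.46620457  -73.93764453   16.70691308]
spindle top [0.55429272 0.10633099 0.10566813] [[210.25900559 252.55221832]] [[366.15000617 194.00747685]]
hub from top [[0.55377016 0.10380263 0.062     ]]
0.095 [[212.17139632 253.25250974]] [[365.40822224 198.88112795]]
0.098 [[211.7890567  253.14488345]] [[365.48626403 197.54041424]]
0.109 [[210.36301296 252.74344501]] [[365.77472902 192.58886465]]
0.062 [[216.20112495 254.38674526]] [[364.56707872 213.36179212]]
pca 160.15897707389237
```

The tray measures square at yaw about 16.3°, centred at (0.554, 0.1055). The spindle top triangulates to about z 0.106, so it stands about 11 mm up. The scene crop hints at the hole on the spindle's right edge, which would mean heading about 16°. I'll look with the wrist camera on the way over.

```bash
python3 - <<'E'
from h import *
d=get_image("wrist"); p,r,s=pose(); R=np.array(d["R"]);c=-R.T@d["t"]
print("cam in tool mm",r.inv().apply(c-p)*1e3,"\nfwd",r.inv().apply(R[2]).round(3),"right",r.inv().apply(R[0]).round(3))
th=np.radians(16.3)
# hover before spindle, jaw heading options
inch([0.554-0.12*np.cos(th),0.1055-0.12*np.sin(th),0.20],th+np.pi/2)
E
```

```text
cam in tool mm [ -70.48454491 -141.71913706   -1.6632264 ] 
fwd [ 0.275  0.961 -0.001] right [-0.001  0.001  1.   ]
shift mm [ 379.3   31.3 -292.9]
turn [ 0.     -0.6713 -0.    ] rows 5.41387000714889
turn [0.     2.4703 0.    ] rows 19.921554618772667
```

```bash
python3 -m inch '[[[32,3,-25],[0,0,0],-1],[[32,3,-25],[0,0,0],-1],[[32,3,-25],[0,0,0],-1],[[32,3,-25],[0,0,0],-1],[[32,3,-25],[0,0,0],-1],[[32,3,-25],[0,0,0],-1],[[32,3,-25],[0,0,0],-1],[[32,3,-25],[0,0,0],-1]]' 40; python3 -m inch '[[[32,3,-25],[0,0,0],1],[[32,3,-25],[0,0,0],1],[[0,5,0],[0,-0.112,0],1],[[0,5,0],[0,-0.112,0],1],[[0,5,0],[0,-0.112,0],1],[[0,5,0],[0,-0.112,0],1],[[0,5,0],[0,-0.112,0],1],[[0,5,0],[0,-0.112,0],1]]'; python3 - <<'E'
from h import *
th=np.radians(16.3)
inch([0.554-0.09*np.cos(th),0.1055-0.09*np.sin(th),0.125],th+np.pi/2)
E
```

```text
time: 1.17
eef_pos: [0.3617, 0.203, 0.2065]
tool_rot: [0.697, -0.693, 0.13, -0.132]
wrist_force: [1.4, 0.3, -1.0]
opening: 0.997
time: 1.83
eef_pos: [0.41, 0.121, 0.1706]
tool_rot: [0.7, -0.698, -0.114, 0.105]
wrist_force: [-0.2, -0.8, -0.2]
opening: -0.003
shift mm [ 41.8  46.  -56.4]
turn [-0.0012  0.0264  0.0123] rows 0.23514694842657508
turn [ 1.9100e-02 -3.1151e+00  1.8000e-03] rows 25.122292465288687
```

```bash
python3 -m inch '[[[21,22,-28],[0,0.026,0.012],1],[[21,24,-28],[0,0,0],1],[[0,0,0],[0,0,0],1]]'; python3 - <<'E'
from h import *
d=get_image("wrist");cv2.imwrite("pics/w1.png",d["img"])
p,r,s=pose(); print(p,s["wrist_force"])
th=np.radians(16.3)
for z in (.062,.082,.09,.095,.106): print(z,proj(d,[.554,.1055,z]))
E
```

```text
time: 2.08
eef_pos: [0.4691, 0.0796, 0.1238]
tool_rot: [0.7, -0.699, -0.105, 0.103]
wrist_force: [0.2, -0.4, -0.0]
opening: -0.0
[0.46765434 0.08083447 0.12527245] [0.32277804 0.11733321 0.09810966]
0.062 [[322.36137711 393.58527362]]
0.082 [[322.50442447 417.3406659 ]]
0.09 [[322.56864591 428.01149984]]
0.095 [[322.61111062 435.06929883]]
0.106 [[322.71152651 451.76518803]]
```

View pics/w1.png

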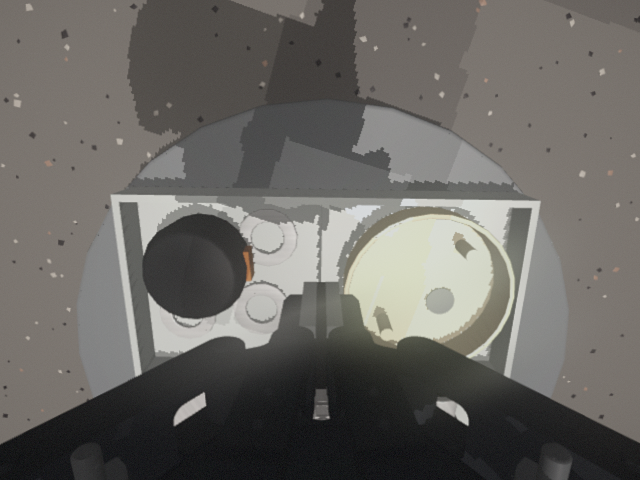

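```bash
python3 -m inch '[[[10,-33,0],[0,0,0],1],[[22,-32,0],[0,0,0],1],[[22,-4,0],[0,0,-0.12],1],[[0,0,0],[0,0,-0.12],1],[[0,0,0],[0,0,-0.12],1],[[0,0,0],[0,0,-0.12],1],[[0,0,0],[0,0,-0.12],1],[[0,0,0],[0,0,-0.12],1]]'; python3 - <<'E'
from h import *
d=get_image("wrist");cv2.imwrite("pics/w2.png",d["img"])
for z in (.062,.082,.09,.095,.106): print(z,proj(d,[.554,.1055,z]))
E
```

```text
time: 2.8
eef_pos: [0.5202, 0.106, 0.2039]
tool_rot: [0.703, -0.626, -0.318, -0.115]
wrist_force: [0.3, 1.3, -0.6]
opening: 0.0
0.062 [[303.06241145 140.03535045]]
0.082 [[302.65865347 159.97543821]]
0.09 [[302.48670722 168.50291103]]
0.095 [[302.37598534 174.00539826]]
0.106 [[302.12309632 186.60668335]]
```

View pics/w2.png

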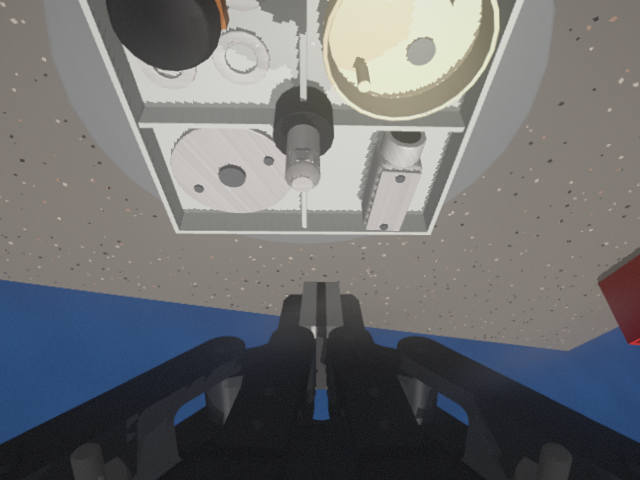

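```bash
python3 - <<'E'
import cv2
im=cv2.imread("pics/w2.png")[75:205,250:360]
cv2.imwrite("pics/w2c.png",cv2.resize(im,None,fx=4.6,fy=4.6,interpolation=cv2.INTER_CUBIC))
E
```

```text
(no output)
```

View pics/w2c.png

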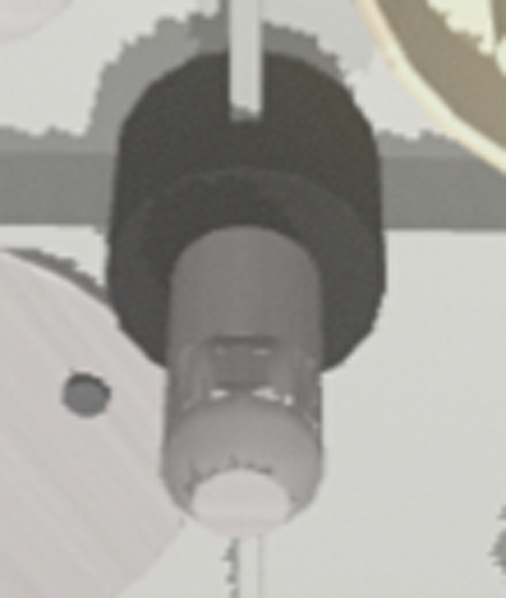

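The wrist crop shows the cross hole facing the camera on the base side at px about (303,155), centred on the spindle (crop edges 168–322, hole 205–285). So the hole runs roughly along the camera bearing. The next step gets numbers for it.

```bash
python3 - <<'E'
from h import *
w=get_image("wrist"); d=get_image("top"); d2=get_image("scene")
c=-np.array(w["R"]).T@w["t"]; print("cam",c,"bearing",np.degrees(np.arctan2(.1055-c[1],.554-c[0])))
tw=(302.2,183.7)
print("tri all",tri([(w,tw),(d,(210.3,252.6)),(d2,(366.2,194))]),"w+top",tri([(w,tw),(d,(210.3,252.6))]),"w+sc",tri([(w,tw),(d2,(366.2,194))]))
# tray corners far in wrist view
print(plane(w,[(177,234),(431,234)],.054))
# axis line through spindle: midpoints at heights
f=lambda x,y:(250+x/4.6,75+y/4.6)
# hub top ellipse centre ~ (247,262)
print("hub top w", plane(w,[f(246,265)],.062))
for a in (10,16.3,22):
  t=np.radians(a)
  for z in (.087,.090): print(a,z,proj(w,[.554-.011*np.cos(t),.1055-.011*np.sin(t),z]), proj(w,[.554,.1055,z]))
E
```

```text
cam [0.38453202 0.06157854 0.27569011] bearing 14.529803045008519
tri all [0.55347623 0.10713434 0.10390637] w+top [0.55444158 0.10735299 0.10128156] w+sc [0.55273697 0.10758398 0.10391577]
[[0.69562255 0.02847652 0.054     ]
 [0.62905798 0.25186734 0.054     ]]
hub top w [[0.54640713 0.1056752  0.062     ]]
10 0.087 [[301.28255443 153.44840391]] [[299.57583679 166.57279077]]
10 0.09 [[301.21908443 156.71595276]] [[299.50221405 169.82710179]]
16.3 0.087 [[299.32445264 153.34771758]] [[299.57583679 166.57279077]]
16.3 0.09 [[299.24601655 156.61568138]] [[299.50221405 169.82710179]]
22 0.087 [[297.55434525 153.39913117]] [[299.57583679 166.57279077]]
22 0.09 [[297.46240783 156.6673609 ]] [[299.50221405 169.82710179]]
```

The far tray edge from the wrist view gives 106.6°, so the hole heading is about 16.4°, and the axis is within about 1 mm of (0.554, 0.1055). Next I'll go upright over the spindle, press it right down with the shut fingertips so the hole middle is at 79 mm, then find its axis by closing the jaws on it.

```bash
python3 -m inch '[[[0,0,0],[0,0,0.12],1],[[0,0,0],[0,0,0.12],1],[[0,0,0],[0,0,0.12],1],[[0,0,0],[0,0,0.12],1],[[0,0,0],[0,0,0.12],1],[[0,0,0],[0,0,0.12],1]]'; python3 - <<'E'
from h import *
inch([0.554,0.106,0.13],np.radians(106.4))
E
```

```text
time: 3.5
eef_pos: [0.5228, 0.1016, 0.2101]
tool_rot: [-0.694, 0.704, 0.085, -0.123]
wrist_force: [0.6, 0.4, -0.4]
opening: -0.003
shift mm [35.6 78.3 -4.4]
turn [ 0.0061  0.0089 -0.0554] rows 0.455260051378872
turn [-0.0868 -3.1315 -0.0095] rows 25.263739445616455
```

```bash
python3 -m inch '[[[0,0,0],[0.006,0.009,-0.055],1],[[17,35,-2],[0,0,0],1],[[14,35,-2],[0,0,0],1],[[0,0,0],[0,0,0],1]]'; python3 - <<'E'
from h import *
inch([0.554,0.106,0.108],np.radians(106.4)); print(get_state()["wrist_force"])
E
```

```text
time: 3.83
eef_pos: [0.5636, 0.1024, 0.14]
tool_rot: [-0.691, 0.709, 0.094, -0.099]
wrist_force: [-2.4, -1.0, -0.4]
opening: 0.002
shift mm [-7.9 31.9  6.8]
turn [ 0.0239 -0.0114 -0.0104] rows 0.2298505096582601
turn [0.0163 3.1299 0.0375] rows 25.243156133547554
[-2.43164493 -1.0318297  -0.39305998]
```

```bash
python3 -m inch '[[[-7.5,22,6],[0.024,-0.011,-0.01],1],[[0,0,0],[0,0,0],1],[[0,0,0],[0,0,0],1]]'; python3 - <<'E'
from h import *
inch([0.554,0.106,0.108],np.radians(106.4)); print(get_state()["wrist_force"])
E
```

```text
time: 4.08
eef_pos: [0.5572, 0.1039, 0.1194]
tool_rot: [-0.696, 0.704, 0.099, -0.1]
wrist_force: [1.3, -0.2, -0.0]
opening: 0.001
shift mm [-2.5 11.4  3.1]
turn [ 0.0107 -0.0046 -0.0027] rows 0.09671385630538386
turn [0.0043 3.1369 0.0168] rows 25.29794126607867
[ 1.25504573 -0.22053433 -0.02216736]
```

```bash
python3 -m inch '[[[-2.5,5,3],[0.01,-0.005,-0.003],1],[[0,5,0],[0,0,0],1],[[0,3,0],[0,0,0],1],[[0,3,0],[0,0,0],1]]';python3 -m inch '[[[0,3,0],[0,0,0],1],[[0,3,0],[0,0,0],1]]'; python3 -m inch '[[[0,3,0],[0,0,0],1]]'
```

```text
time: 4.42
eef_pos: [0.5575, 0.1055, 0.1095]
tool_rot: [-0.698, 0.702, 0.104, -0.097]
wrist_force: [-0.1, -0.0, 0.2]
opening: -0.003
time: 4.58
eef_pos: [0.558, 0.1054, 0.1049]
tool_rot: [-0.698, 0.702, 0.105, -0.096]
wrist_force: [-4.0, 0.6, 9.5]
opening: -0.004
time: 4.67
eef_pos: [0.5581, 0.1054, 0.1027]
tool_rot: [-0.698, 0.702, 0.105, -0.096]
wrist_force: [-4.1, 0.4, 8.7]
opening: 0.001
```

Contact is at about z 0.106, as measured, and the spindle slides at about 9 N. I'll carry on to the stop.

```bash
python3 -m inch '[[[-1,3,0],[0,0,0],1],[[-1,3,0],[0,0,0],1]]';python3 -m inch '[[[-1,3,0],[0,0,0],1]]';python3 -m inch '[[[0,2.5,0],[0,0,0],1]]';
```

```text
time: 4.83
eef_pos: [0.558, 0.1054, 0.0992]
tool_rot: [-0.698, 0.702, 0.106, -0.094]
wrist_force: [-0.5, 0.9, 8.2]
opening: 0.003
time: 4.92
eef_pos: [0.558, 0.1053, 0.0976]
tool_rot: [-0.698, 0.702, 0.107, -0.093]
wrist_force: [-1.7, 1.6, 9.0]
opening: 0.0
time: 5.0
eef_pos: [0.5581, 0.1054, 0.0962]
tool_rot: [-0.697, 0.702, 0.108, -0.092]
wrist_force: [-5.7, -0.5, 7.9]
opening: 0.001
```

```bash
python3 -m inch '[[[0,2.5,0],[0,0,0],1]]'
```

```text
time: 5.08
eef_pos: [0.5581, 0.1054, 0.0949]
tool_rot: [-0.697, 0.703, 0.108, -0.092]
wrist_force: [-7.3, 0.0, 23.6]
opening: 0.001
```

It hit the stop at z 0.095, exactly as specified, so the hole middle is now at 0.079. Next I'll rise, open, straddle the spindle and feel for its axis.

```bash
python3 -m inch '[[[0,-25,0],[0,0,0],1],[[-3,-20,0],[0,0,0],-1],[[0,0,0],[0,0,0],-1],[[0,0,0],[0,0,0],-1],[[0,0,0],[0,0,0],-1]]' 20; python3 - <<'E'
from h import *
inch([0.554,0.106,0.082],np.radians(106.4)); print(get_state()["wrist_force"])
E
```

```text
time: 5.5
eef_pos: [0.554, 0.1044, 0.1412]
tool_rot: [-0.697, 0.703, 0.108, -0.092]
wrist_force: [-0.7, 0.2, -0.2]
opening: 0.564
shift mm [-0.8 59.1  2.2]
turn [ 0.0112 -0.0034  0.0211] rows 0.19429998274627325
turn [-0.033   3.138   0.0176] rows 25.307918603213036
[-0.72264349  0.20633948 -0.24713695]
```

```bash
python3 -m inch '[[[-1,20,2],[0.011,-0.003,0.021],-0.1],[[0,20,0],[0,0,0],-0.1],[[0,14,0],[0,0,0],-0.1],[[0,2,0],[0,0,0],-0.1],[[0,0,0],[0,0,0],-0.1]]' 20; python3 - <<'E'
from h import *
inch([0.554,0.106,0.082],np.radians(106.4)); print(get_state()["wrist_force"])
E
```

```text
time: 5.92
eef_pos: [0.5522, 0.1058, 0.0799]
tool_rot: [0.7, -0.7, -0.099, 0.102]
wrist_force: [0.6, -0.4, -0.3]
opening: 0.551
shift mm [ 1.8 -2.1 -0.3]
turn [-0.0006 -0.0007 -0.0035] rows 0.029520341092998812
turn [ 5.6000e-03  3.1408e+00 -9.0000e-04] rows 25.329427592764027
[ 0.56218526 -0.40774229 -0.34623604]
```

Now close gently, with x correction.

```bash
python3 -m inch '[[[1.8,-2,0],[0,0,0],0.3],[[0,0,0],[0,0,0],0.5],[[0,0,0],[0,0,0],0.5],[[0,0,0],[0,0,0],0.6],[[0,0,0],[0,0,0],0.6],[[0,0,0],[0,0,0],0.6]]' 20;  python3 - <<'E'
from h import *
p,r,s=pose();print(r.inv().apply(s["wrist_force"]).round(1),p)
E
```

```text
time: 6.42
eef_pos: [0.5537, 0.1063, 0.0819]
tool_rot: [0.7, -0.7, -0.099, 0.102]
wrist_force: [0.1, -0.1, -5.0]
opening: 0.241
[ 0.1  5.  -0.1] [0.55368886 0.10632566 0.08185789]
```

```bash
python3 -m inch '[[[0,0,1.5],[0,0,0],0.6],[[0,0,0],[0,0,0],0.6]]';  python3 - <<'E'
from h import *
p,r,s=pose();print(r.inv().apply(s["wrist_force"]).round(1),p, r.inv().apply(p-[.55369,.10633,.08186])*1e3)
E
```

```text
time: 6.58
eef_pos: [0.5537, 0.1063, 0.0819]
tool_rot: [-0.699, 0.701, 0.099, -0.102]
wrist_force: [0.8, 1.4, -5.2]
opening: 0.239
[1.2 5.2 1.1] [0.55372071 0.10629638 0.08187604] [ 0.01990846 -0.01606537 -0.04094877]
```

Shifting 1.5 mm moved nothing, so the jaws centre exactly on the spindle. Its axis lies on the line through (0.5537, 0.1063) along the 16.4° heading. Now release and go to the collar.

```bash
python3 -m inch '[[[0,0,0],[0,0,0],-0.1],[[0,0,0],[0,0,0],-0.1],[[0,0,0],[0,0,0],-0.1],[[0,-30,0],[0,0,0],-0.1],[[0,-40,0],[0,0,0],-0.2],[[0,-15,0],[0,0,0],-0.4]]';  python3 - <<'E'
from h import *
p,r,s=pose();print(s["qpos"].round(2),s["wrist_force"]); inch([.4927,-.3098,.12],np.radians(16.4)); inch([.4927,-.3098,.12],np.radians(106.4))
E
```

```text
time: 7.08
eef_pos: [0.5524, 0.1072, 0.1679]
tool_rot: [-0.7, 0.7, 0.097, -0.104]
wrist_force: [1.6, -0.7, 0.4]
opening: 0.695
[ 0.06  0.47  1.5  -0.    1.18 -1.8 ] [ 1.5934789  -0.71994841  0.37656379]
shift mm [-174.3   49.5 -383.3]
turn [ 0.0076  1.5701 -0.0086] rows 12.662632816306088
turn [-0.0086 -1.5714 -0.0076] rows 12.67322376460829
shift mm [-174.3   49.5 -383.3]
turn [-0.0006 -0.0007 -0.0103] rows 0.0836368530533218
turn [ 1.6200e-02  3.1409e+00 -1.0000e-03] rows 25.330129080663877
```

```bash
python3 -m inch '[[[-16,0,-36],[0,0,0],-0.6],[[-16,0,-36],[0,0,0],-0.6],[[-16,0,-36],[0,0,0],-0.6],[[-16,0,-36],[0,0,0],-0.6],[[-16,0,-36],[0,0,0],-0.6],[[-16,0,-36],[0,0,0],-0.6],[[-16,0,-36],[0,0,0],-0.6],[[-16,0,-36],[0,0,0],-0.6]]';python3 -m inch '[[[-16,0,-36],[0,0,0],-0.6],[[-14,0,-34],[0,0,0],-0.6],[[0,0,0],[0,0.12,0],-0.6],[[0,5,0],[0,0.12,0],-0.6],[[0,5,0],[0,0.12,0],-0.6],[[0,5,0],[0,0.12,0],-0.6],[[0,5,0],[0,0.12,0],-0.6],[[0,5,0],[0,0.12,0],-0.6]]'; python3 -m inch '[[[0,5,0],[0,0.12,0],-0.6],[[0,5,0],[0,0.12,0],-0.6],[[0,5,0],[0,0.12,0],-0.6],[[0,5,0],[0,0.12,0],-0.6],[[0,5,0],[0,0.12,0],-0.6],[[0,5,0],[0,0.12,0],-0.6],[[0,5,0],[0,0.12,0],-0.6]]'; python3 - <<'E'
from h import *
inch([.4927,-.3098,.06],np.radians(16.4))
E
```

```text
time: 7.75
eef_pos: [0.5168, -0.2082, 0.1802]
tool_rot: [-0.698, 0.701, 0.111, -0.102]
wrist_force: [1.5, -0.1, -0.1]
opening: 0.794
time: 8.42
eef_pos: [0.5079, -0.3003, 0.1602]
tool_rot: [-0.688, 0.691, -0.147, 0.166]
wrist_force: [0.1, -0.3, 0.4]
opening: 0.795
time: 9.0
eef_pos: [0.5108, -0.3008, 0.1275]
tool_rot: [0.561, -0.555, 0.422, -0.446]
wrist_force: [0.4, -0.3, 0.4]
opening: 0.798
shift mm [  2.8  67.  -21.5]
turn [-0.0263 -0.037   0.0222] rows 0.4072308603638916
turn [-0.0344  3.1042 -0.0408] rows 25.037314240494027
```

```bash
python3 -m inch '[[[1.5,30,-11],[-0.026,-0.037,0.022],-0.6],[[1.5,30,-11],[0,0,0],-0.6],[[0,0,0],[0,0,0],-0.6]]'; python3 - <<'E'
from h import *
inch([.4927,-.3098,.06],np.radians(16.4))
d=get_image("wrist");cv2.imwrite("pics/w3.png",d["img"])
print(proj(d,[.4927,-.3098,.006]))
inch([.4927,-.3098,.06],np.radians(16.4))
E
```

```text
time: 9.25
eef_pos: [0.493, -0.3104, 0.0682]
tool_rot: [0.565, -0.565, 0.423, -0.427]
wrist_force: [-0.9, 0.8, -1.1]
opening: 0.803
shift mm [-0.7  8.2 -0.2]
turn [-0.0039 -0.006   0.0044] rows 0.06795540886915513
turn [-0.007   3.1355 -0.0061] rows 25.286777036595918
[[323.00838978 249.2964168 ]]
shift mm [-1.9 10.8 -1.8]
turn [-0.0064 -0.0057  0.0074] rows 0.09146651818691046
turn [-0.0116  3.1358 -0.01  ] rows 25.289245660891837
```

View pics/w3.png

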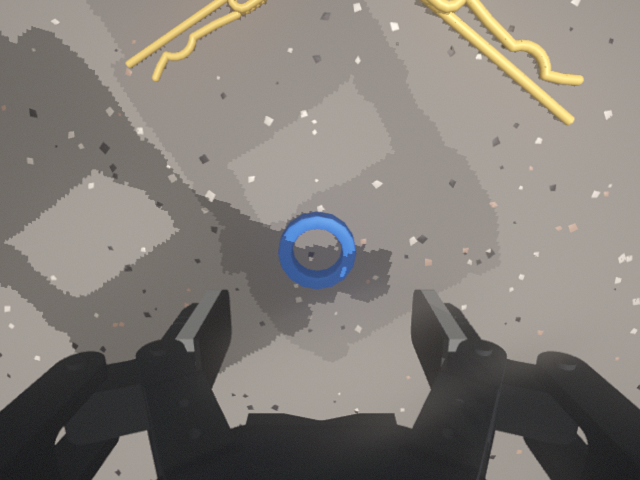

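The wrist view shows the collar at (317,250) against a predicted (323,249), so it agrees within about 3 mm. The jaws will centre it.

```bash
python3 -m inch '[[[-1.5,25,-3],[-0.006,-0.006,0.007],-0.6],[[0,20,0],[0,0,0],-0.4],[[0,8,0],[0,0,0],-0.3],[[0,0,0],[0,0,0],-0.3],[[0,0,0],[0,0,0],-0.3]]'; python3 - <<'E'
from h import *
inch([.4922,-.3108,.001],np.radians(16.4)); print(get_state()["wrist_force"])
E
```

```text
time: 9.72
eef_pos: [0.4987, -0.3135, 0.026]
tool_rot: [0.567, -0.566, 0.418, -0.429]
wrist_force: [-0.3, 0.2, 0.5]
opening: 0.652
shift mm [-4.8 24.9 -5.7]
turn [-0.0098  0.0011  0.0123] rows 0.1274355866706857
turn [ 0.0194 -3.1404  0.0154] rows 25.326307720431465
[-0.28693442  0.15119123  0.45372209]
```

```bash
python3 -m inch '[[[-4.5,12,-5.5],[-0.01,0,0.012],-0.3],[[0,0,0],[0,0,0],-0.3],[[0,0,0],[0,0,0],-0.3]]'; python3 - <<'E'
from h import *
inch([.4922,-.3108,.001],np.radians(16.4)); print(get_state()["wrist_force"])
E
```

```text
time: 9.97
eef_pos: [0.4942, -0.3118, 0.0171]
tool_rot: [-0.566, 0.567, -0.421, 0.425]
wrist_force: [0.8, -1.1, -0.6]
opening: 0.649
shift mm [-1.7 16.1 -1.7]
turn [-0.0028  0.0018  0.0048] rows 0.047242455358193984
turn [ 0.0076 -3.1398  0.0044] rows 25.320774256707157
[ 0.80192437 -1.14644215 -0.62086822]
```

```bash
python3 -m inch '[[[-1.5,8,-1.5],[0,0,0.004],-0.3],[[0,6,0],[0,0,0],-0.3],[[0,2,0],[0,0,0],-0.3],[[0,0,0],[0,0,0],-0.3]]'; python3 - <<'E'
from h import *
inch([.4922,-.3108,.001],np.radians(16.4)); print(get_state()["wrist_force"])
E
```

```text
time: 10.3
eef_pos: [0.4927, -0.3111, 0.0008]
tool_rot: [0.567, -0.566, 0.422, -0.424]
wrist_force: [-0.3, 0.3, -0.2]
opening: 0.65
shift mm [-0.4 -0.2 -0.4]
turn [-0.0039  0.0018  0.0019] rows 0.03785255242347902
turn [ 3.1000e-03 -3.1398e+00  6.1000e-03] rows 25.321123091829676
[-0.27170519  0.2500726  -0.19787446]
```

```bash
python3 -m inch '[[[0,0,0],[0,0,0],0.3],[[0,0,0],[0,0,0],0.4],[[0,0,0],[0,0,0],0.4],[[0,0,0],[0,0,0],0.4]]' 30;  python3 -m inch '[[[0,-25,0],[0,0,0],0.4],[[0,-30,0],[0,0,0],0.4],[[0,-20,0],[0,0,0],0.4],[[0,0,0],[0,0,0],0.4]]'; python3 - <<'E'
from h import *
d=get_image("wrist");cv2.imwrite("pics/w4.png",d["img"])
print(pose()[0],get_state()["wrist_force"])
E
```

```text
time: 10.63
eef_pos: [0.4928, -0.3112, 0.001]
tool_rot: [0.567, -0.566, 0.422, -0.424]
wrist_force: [-0.3, -0.3, -0.6]
opening: 0.474
time: 10.97
eef_pos: [0.4914, -0.3104, 0.0767]
tool_rot: [0.567, -0.566, 0.424, -0.423]
wrist_force: [1.0, -1.0, 0.4]
opening: 0.473
[ 0.49086262 -0.30993146  0.07510681] [-0.52409701  0.74190234 -0.44735698]
```

View pics/w4.png

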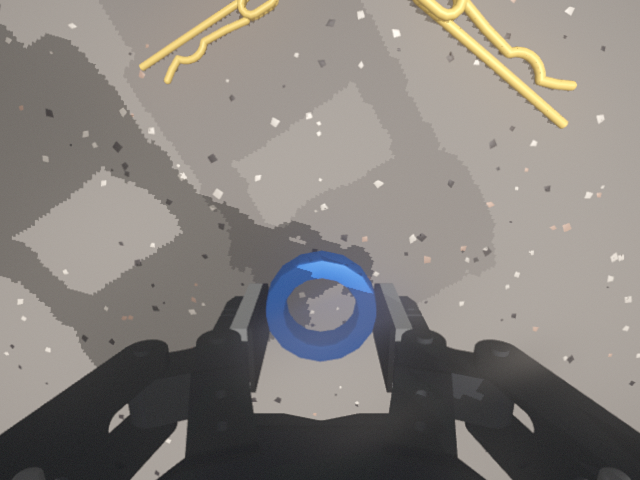

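The collar is held between the pads at (322,305). I'll get its offset along tool x, then the travel.

```bash
python3 - <<'E'
from h import *
d=get_image("wrist"); p,r,s=pose()
m=max(blobs(masks(d["img"])[1]),key=lambda b:b[1][4]); print(m[0],m[1])
cn,_=cv2.findContours((m[2]*255).astype(np.uint8),cv2.RETR_CCOMP,cv2.CHAIN_APPROX_NONE)
for c in cn:
    if len(c)>30:
        e=cv2.fitEllipse(c); X=plane(d,[e[0]],p[2]-.001+.012)[0]; print(e, "tool",r.inv().apply(X-p)*1e3)
print(p,s["qpos"].round(2)); inch([.5537,.1063,.145],np.radians(16.4))
E
```

```text
[311.39690559 279.11998737] [ 266  251  105   79 3167]
((314.2851257324219, 293.1467590332031), (75.99414825439453, 99.06439208984375), 63.41252899169922) tool [ -7.21015391 -10.9505273   -3.35824199]
[ 0.49006264 -0.30928779  0.07350057] [-0.7   0.61  1.56  0.    0.98 -0.99]
shift mm [-380.9  -69.4  178.8]
turn [ 0.0015  0.0014 -0.0062] rows 0.05264767784074446
turn [-9.7000e-03 -3.1402e+00 -2.4000e-03] rows 25.32395193654835
```

```bash
python3 - <<'E'
from h import *
d=get_image("wrist"); p,r,s=pose()
h=cv2.cvtColor(d["img"],cv2.COLOR_BGR2HSV); m=cv2.inRange(h,(100,100,20),(130,255,255)); m=max(blobs(m),key=lambda b:b[1][4])
print(m[1])
cn,_=cv2.findContours((m[2]*255).astype(np.uint8),cv2.RETR_CCOMP,cv2.CHAIN_APPROX_NONE)
for c in cn:
    if len(c)>60:
        e=cv2.fitEllipse(c); print(np.round(e[0],1),np.round(e[1],1))
        for hh in (.011,.005): X=plane(d,[e[0]],p[2]+hh)[0]; print("tool",r.inv().apply(X-p)*1e3)
E
```

```text
[ 266  251  110  110 6676]
[320.6 305.8] [108.4 110.1]
tool [ -2.61996547 -10.97540526  -1.20049968]
tool [ 0.37132322 -4.99979841 -1.19723596]
[320.9 304.7] [54.  69.2]
tool [ -3.02364407 -10.97238068  -1.09740409]
tool [-0.05066562 -4.99663664 -1.08946411]
```

```bash
python3 -m inch '[[[0,-35,0],[0,0,0],0.4],[[-20,-30,8],[0,0,0],0.4],[[-36,0,17],[0,0,0],0.4],[[-36,0,17],[0,0,0],0.4],[[-36,0,17],[0,0,0],0.4],[[-36,0,17],[0,0,0],0.4],[[-36,0,17],[0,0,0],0.4],[[-36,0,17],[0,0,0],0.4]]'; python3 -m inch '[[[-36,0,17],[0,0,0],0.4],[[-36,0,17],[0,0,0],0.4],[[-30,0,15],[0,0,0],0.4],[[0,0,0],[0,0,0],0.4]]'; python3 - <<'E'
from h import *
p,r,s=pose();inch(np.array([.5537,.1063,.12])+r.apply([.0015,0,0]),np.radians(16.4)); print(s["wrist_force"])
E
```

```text
time: 11.78
eef_pos: [0.5246, -0.0482, 0.1295]
tool_rot: [-0.563, 0.564, -0.437, 0.418]
wrist_force: [1.2, -0.2, 0.1]
opening: 0.477
time: 12.12
eef_pos: [0.5411, 0.0756, 0.1243]
tool_rot: [-0.563, 0.566, -0.439, 0.413]
wrist_force: [-0.8, -1.1, -0.1]
opening: 0.471
shift mm [-24.5   4.5  20.6]
turn [ 0.0263 -0.0083 -0.0269] rows 0.31066500030524674
turn [0.0421 3.1328 0.0412] rows 25.268844983209842
[-0.82843729 -1.06474182 -0.06854805]
```

```bash
python3 -m inch '[[[-24,0,20],[0.026,-0.008,-0.027],0.4],[[0,0,0],[0,0,0],0.4],[[0,0,0],[0,0,0],0.4]]'; python3 - <<'E'
from h import *
p,r,s=pose();inch(np.array([.5537,.1063,.12])+r.apply([.0015,0,0]),np.radians(16.4)); print(s["wrist_force"])
E
```

```text
time: 12.37
eef_pos: [0.5517, 0.1074, 0.1191]
tool_rot: [-0.565, 0.569, -0.424, 0.42]
wrist_force: [0.4, -1.0, -0.1]
opening: 0.475
shift mm [ 3.1 -0.9  1.6]
turn [ 0.0078  0.0051 -0.0005] rows 0.07517275930095259
turn [-8.0000e-04 -3.1364e+00 -1.2200e-02] rows 25.294137653651447
[ 0.44420382 -1.04997337 -0.10963046]
```

```bash
python3 -m inch '[[[3,5,1.6],[0.008,0.005,0],0.4],[[0,6,0],[0,0,0],0.4],[[0,0,0],[0,0,0],0.4],[[0,0,0],[0,0,0],0.4]]'; python3 - <<'E'
from h import *
d=get_image("wrist");cv2.imwrite("pics/w5.png",d["img"])
p,r,s=pose();inch(np.array([.5537,.1063,.10])+r.apply([.0015,0,0]),np.radians(16.4)); print(s["wrist_force"])
E
```

```text
time: 12.7
eef_pos: [0.5524, 0.1021, 0.1037]
tool_rot: [-0.565, 0.567, -0.426, 0.423]
wrist_force: [0.1, -0.3, 0.0]
opening: 0.473
shift mm [-2.2  3.6  2.6]
turn [ 0.0058 -0.0029 -0.0021] rows 0.05496007636975068
turn [0.0033 3.1387 0.0091] rows 25.312058536409403
[ 0.17939236  0.43524616 -0.78306058]
```

View pics/w5.png

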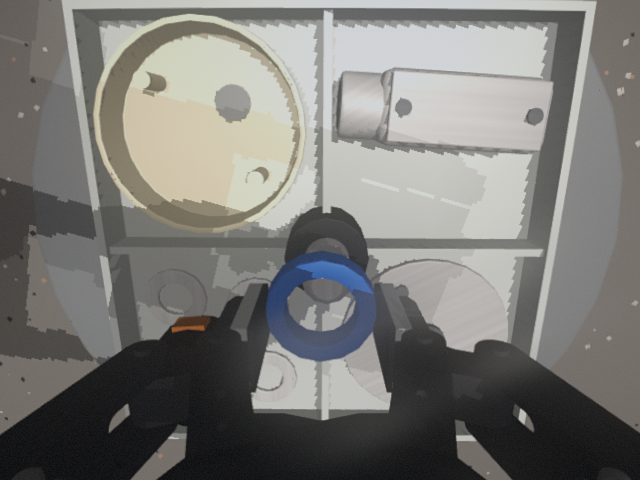

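```bash
python3 -m inch '[[[-2,0,2.5],[0.006,-0.003,-0.002],0.4],[[0,0,0],[0,0,0],0.4],[[0,0,0],[0,0,0],0.4]]'; python3 - <<'E'
from h import *
d=get_image("wrist");cv2.imwrite("pics/w6.png",cv2.resize(d["img"][180:380,220:420],None,fx=3,fy=3,interpolation=cv2.INTER_CUBIC))
p,r,s=pose();inch(np.array([.5537,.1063,.10])+r.apply([.0015,0,0]),np.radians(16.4)); print(s["wrist_force"])
f=lambda X:(proj(d,X)-[220,180])*3
print("spindle top",f([.5537,.1063,.095]),"collar bottom/top centre",f(p+r.apply([-.0015,.001,0])),f(p+r.apply([-.0015,-.011,0])), "hub top",f([.5537,.1063,.062]))
E
```

```text
time: 13.0
eef_pos: [0.5546, 0.1033, 0.1038]
tool_rot: [0.566, -0.565, 0.424, -0.424]
wrist_force: [0.3, 0.5, -0.5]
opening: 0.477
shift mm [-1.5  3.9 -0. ]
turn [-0.0012 -0.0022  0.0001] rows 0.01999231789786191
turn [-1.0000e-04  3.1394e+00 -1.9000e-03] rows 25.317947643207642
[0.03043665 0.29617812 0.11895707]
spindle top [[313.93352127 316.51429395]] collar bottom/top centre [[314.59840516 351.53016376]] [[315.50949416 394.31583345]] hub top [[311.93793    234.88968229]]
```

View pics/w6.png

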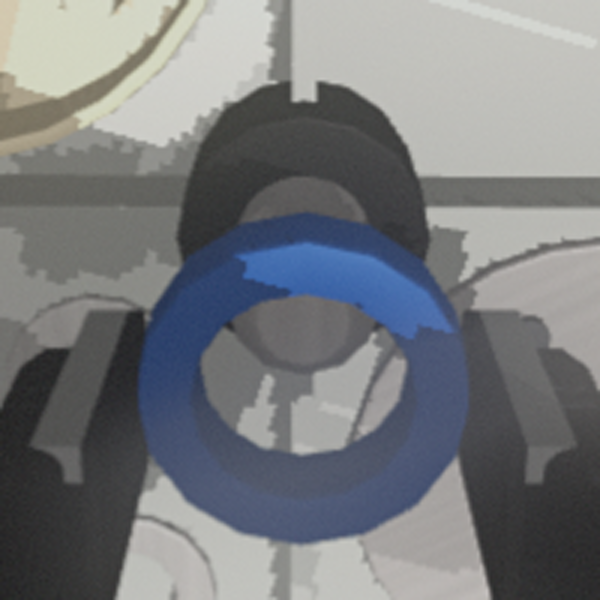

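```bash
python3 -m inch '[[[0,5,0],[0,0,0],0.4],[[0,5,0],[0,0,0],0.4],[[0,4,0],[0,0,0],0.4]]'; python3 -m inch '[[[0,3,0],[0,0,0],0.4],[[0,3,0],[0,0,0],0.4],[[0,0,0],[0,0,0],0.4]]'; python3 - <<'E'
from h import *
p,r,s=pose();inch(np.array([.5537,.1063,.07])+r.apply([.0028,0,0]),np.radians(16.4)); print(s["wrist_force"])
E
```

```text
time: 13.3
eef_pos: [0.5555, 0.1035, 0.0902]
tool_rot: [0.567, -0.565, 0.423, -0.425]
wrist_force: [-0.1, 0.4, 0.0]
opening: 0.475
time: 13.55
eef_pos: [0.5546, 0.1035, 0.082]
tool_rot: [0.566, -0.565, 0.424, -0.425]
wrist_force: [0.3, 0.4, -0.5]
opening: 0.473
shift mm [-0.1 12.  -0.1]
turn [-0.0018 -0.0018  0.0003] rows 0.020773850020182724
turn [-4.0000e-04  3.1398e+00 -2.8000e-03] rows 25.320668442163253
[ 0.29990955  0.40130359 -0.46511381]
```

No contact so far, with the collar around the spindle. Carry on to the hub (TCP about 0.063).

```bash
python3 -m inch '[[[0,5,0],[0,0,0],0.4],[[0,5,0],[0,0,0],0.4],[[0,4,0],[0,0,0],0.4],[[0,0,0],[0,0,0],0.4]]'; python3 -m inch '[[[0,2,0],[0,0,0],0.4],[[0,2,0],[0,0,0],0.4]]'
```

```text
time: 13.88
eef_pos: [0.5546, 0.1036, 0.0663]
tool_rot: [0.566, -0.565, 0.424, -0.424]
wrist_force: [0.0, 0.2, -0.7]
opening: 0.472
time: 14.05
eef_pos: [0.5547, 0.1036, 0.0625]
tool_rot: [0.566, -0.565, 0.424, -0.424]
wrist_force: [-8.5, -1.4, 25.3]
opening: 0.469
```

```bash
python3 -m inch '[[[0,-0.5,0],[0,0,0],-0.3],[[0,0,0],[0,0,0],-0.3],[[0,0,0],[0,0,0],-0.3],[[0,-25,0],[0,0,0],-0.3],[[0,-35,0],[0,0,0],-0.3],[[0,-20,0],[0,0,0],-0.3],[[0,0,0],[0,0,0],-0.3]]'; python3 - <<'E'
from h import *
d=get_image("wrist");cv2.imwrite("pics/w7.png",d["img"])
d=get_image("scene");cv2.imwrite("pics/s7.png",cv2.resize(d["img"][170:290,270:460],None,fx=4,fy=4,interpolation=cv2.INTER_CUBIC))
p,r,s=pose(); print(p,s["wrist_force"],s["opening"])
E
```

```text
time: 14.63
eef_pos: [0.5536, 0.1035, 0.1442]
tool_rot: [-0.565, 0.566, -0.425, 0.423]
wrist_force: [1.9, 1.3, 0.2]
opening: 0.652
[0.55202405 0.10342007 0.14091746] [-0.28181551 -0.48217838 -0.3950824 ] 0.6494200355202837
```

View pics/w7.png

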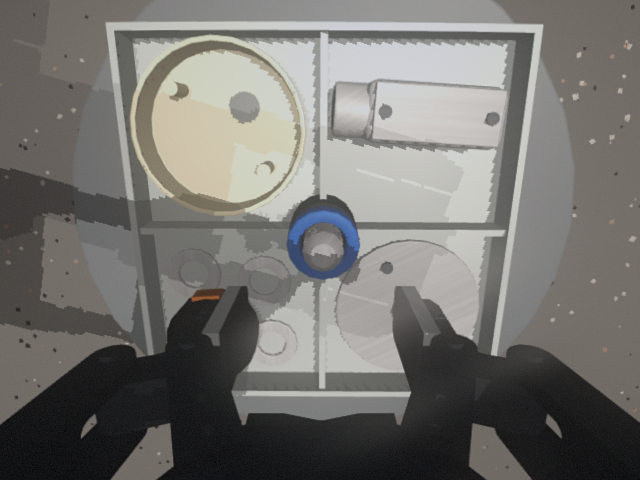

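View pics/s7.png

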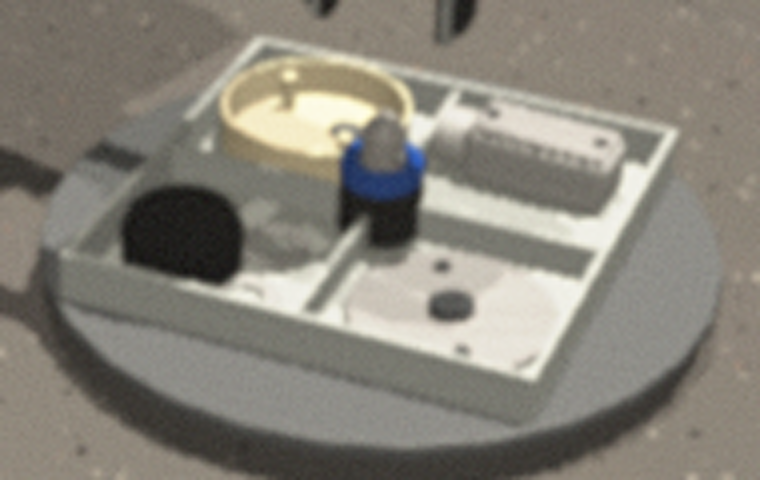

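The collar sits on the black hub in both views: wrist (323,245), scene crop (383,180). The tray has not turned, and the samples are untouched. Now the clip pose.

```bash
python3 - <<'E'
from h import *
d=get_image("top")
m=[b for b in blobs(masks(d["img"])[0]) if 230<b[1][1]<250 and b[1][0]>360][0]
pts=np.argwhere(m[2])[:,::-1].astype(float); P=plane(d,pts,.004)[:,:2]*1e3
hdg=-20.
for it in range(5):
    t=np.radians(hdg);ux=np.array([np.cos(t),np.sin(t)]);uy=np.array([-ux[1],ux[0]])
    x=P@ux;y=P@uy
    x0=x.min()
    # leg edge: min y per x bin, from 35 to 105 mm
    bx=[];by=[]
    for k in np.arange(x0+34,x.max(),2.5):
        q=(x>=k)&(x<k+2.5)
        if q.any(): bx.append(k);by.append(y[q].min())
    s=np.polyfit(bx,by,1); hdg+=np.degrees(np.arctan(s[0]))
t=np.radians(hdg);ux=np.array([np.cos(t),np.sin(t)]);uy=np.array([-ux[1],ux[0]]);x=P@ux;y=P@uy
x0,x1=x.min(),x.max(); e=x<x0+30
print("hdg",hdg,"len",x1-x0,"eye y",y[e].min(),y[e].max(),"leg edge",np.mean(by))
ex=(x0+x1)/2-55.5+15; ey=(y[e].min()+y[e].max())/2
print("eye",ux*ex+uy*ey)
p,r,s=pose(); print(s["qpos"].round(2))
E=(ux*ex+uy*ey)/1e3; inch([*E,.08],np.radians(hdg+90))
E
```

```text
hdg -19.498197066155754 len 108.99763844745826 eye y 0.5608279541650468 18.52123900317133 leg edge 1.8462769813204922
eye [ 509.58958146 -170.31560903]
[ 0.05  0.5   1.55  0.    1.11 -0.24]
shift mm [ 251.2   60.2 -116.2]
turn [ 0.0076 -0.9461 -0.0068] rows 7.630084113996345
turn [0.0081 2.1955 0.009 ] rows 17.705818905977928
```

```bash
python3 -m inch '[[[34,0,-16],[0,0,0],-0.3],[[34,0,-16],[0,0,0],-0.3],[[34,0,-16],[0,0,0],-0.3],[[34,0,-16],[0,0,0],-0.3],[[34,0,-16],[0,0,0],-0.3],[[34,0,-16],[0,0,0],-0.3],[[34,0,-16],[0,0,0],-0.3],[[0,5,0],[0,-0.12,0],-0.3]]';python3 -m inch '[[[0,6,0],[0,-0.12,0],-0.3],[[0,6,0],[0,-0.12,0],-0.3],[[0,6,0],[0,-0.12,0],-0.3],[[0,6,0],[0,-0.12,0],-0.3],[[0,6,0],[0,-0.12,0],-0.3],[[0,6,0],[0,-0.12,0],-0.3],[[0,0,0],[0,0,0],-0.3]]'; python3 - <<'E'
from h import *
inch([.5096,-.1703,.065],np.radians(70.5))
E
```

```text
time: 15.45
eef_pos: [0.5034, -0.163, 0.1217]
tool_rot: [-0.588, 0.596, -0.396, 0.378]
wrist_force: [0.9, -0.6, 0.3]
opening: 0.647
time: 16.03
eef_pos: [0.4933, -0.1644, 0.0708]
tool_rot: [0.694, -0.69, 0.161, -0.125]
wrist_force: [0.0, 0.5, 0.2]
opening: 0.648
shift mm [17.6  4.9  1. ]
turn [ 0.0034 -0.0673 -0.0516] rows 0.6845005391090431
turn [0.0794 3.0733 0.0052] rows 24.792789519853475
```

```bash
python3 -m inch '[[[17,3,1],[0.003,-0.067,-0.051],-0.3],[[0,0,0],[0,0,0],-0.3],[[0,0,0],[0,0,0],-0.3]]'; python3 - <<'E'
from h import *
inch([.5096,-.1703,.065],np.radians(70.5))
d=get_image("wrist");cv2.imwrite("pics/w8.png",d["img"]); print(proj(d,[[.5096,-.1703,.005]]))
E
```

```text
time: 16.28
eef_pos: [0.5068, -0.169, 0.0632]
tool_rot: [0.697, -0.696, 0.126, -0.12]
wrist_force: [-0.3, 0.4, 0.2]
opening: 0.645
shift mm [ 3.1 -1.8 -0.3]
turn [-0.0006 -0.0092 -0.0082] rows 0.099518955596078
turn [ 1.2800e-02  3.1323e+00 -9.0000e-04] rows 25.260928234392402
[[323.42270918 262.72813066]]
```

View pics/w8.png

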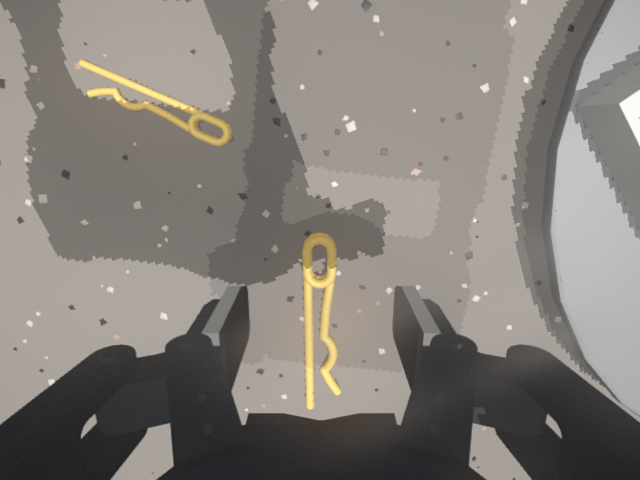

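The eye is at (319,260) against a predicted (323,263), with the leg aligned with the tool within a degree. This is the middle clip, and the small one is seen at (210,128). Descend and grip the eye.

```bash
python3 -m inch '[[[2,18,0],[0,-0.009,-0.008],-0.1],[[0,18,0],[0,0,0],0],[[0,8,0],[0,0,0],0],[[0,0,0],[0,0,0],0],[[0,0,0],[0,0,0],0]]'; python3 - <<'E'
from h import *
inch([.5090,-.1703,.0018],np.radians(70.5));print(get_state()["wrist_force"])
E
```

```text
time: 16.75
eef_pos: [0.508, -0.1693, 0.0192]
tool_rot: [0.696, -0.696, 0.125, -0.123]
wrist_force: [-0.8, -0.8, -0.3]
opening: 0.501
shift mm [ 1.3 17.4 -0.6]
turn [-0.0002 -0.0118 -0.0022] rows 0.09681664921471561
turn [ 3.4000e-03  3.1298e+00 -4.0000e-04] rows 25.240206271345922
[-0.77651735 -0.82594286 -0.34212568]
```

```bash
python3 -m inch '[[[1.3,8,-0.6],[0,-0.012,-0.002],0],[[0,6,0],[0,0,0],0],[[0,3,0],[0,0,0],0],[[0,0,0],[0,0,0],0]]'; python3 - <<'E'
from h import *
inch([.5090,-.1703,.0018],np.radians(70.5));print(get_state()["wrist_force"])
E
```

```text
time: 17.08
eef_pos: [0.5102, -0.1709, 0.0029]
tool_rot: [-0.697, 0.697, -0.119, 0.121]
wrist_force: [0.0, -0.4, -0.8]
opening: 0.5
shift mm [-1.3  1.1  0.1]
turn [ 0.0002 -0.0003  0.0029] rows 0.02362198027967335
turn [-4.6000e-03  3.1413e+00  3.0000e-04] rows 25.33324943676552
[ 0.04058666 -0.38492632 -0.77720058]
```

```bash
python3 -m inch '[[[-1,1,0],[0,0,0],0.5],[[0,0,0],[0,0,0],0.8],[[0,0,0],[0,0,0],0.8],[[0,0,0],[0,0,0],0.8],[[0,0,0],[0,0,0],0.8]]' 60;python3 - <<'E'
from h import *
print(pose()[0],get_state()["wrist_force"])
E
```

```text
time: 17.5
eef_pos: [0.5095, -0.1707, 0.0026]
tool_rot: [-0.696, 0.697, -0.119, 0.121]
wrist_force: [-0.3, -0.4, -0.1]
opening: 0.181
[ 0.50949577 -0.17072495  0.0025697 ] [-0.31677098 -0.38091628 -0.08033681]
```

```bash
python3 -m inch '[[[0,-20,0],[0,0,0],0.8],[[0,-35,0],[0,0,0],0.8],[[0,-30,0],[0,0,0],0.8],[[0,-5,0],[0,0,0],0.8],[[0,0,0],[0,0,0],0.8]]';python3 - <<'E'
from h import *
d=get_image("wrist");cv2.imwrite("pics/w9.png",d["img"])
d=get_image("scene");cv2.imwrite("pics/s9.png",d["img"][150:450,150:550])
d=get_image("top");cv2.imwrite("pics/t9.png",cv2.resize(d["img"][180:340,300:500],None,fx=3,fy=3,interpolation=cv2.INTER_CUBIC))
print(pose()[0],get_state()["wrist_force"])
E
```

```text
time: 17.92
eef_pos: [0.5078, -0.1699, 0.0944]
tool_rot: [0.697, -0.697, 0.12, -0.12]
wrist_force: [-0.1, -0.2, -0.8]
opening: 0.178
[ 0.50673796 -0.16940691  0.0920895 ] [-0.09454148 -0.6327116  -1.20238592]
```

View pics/w9.png

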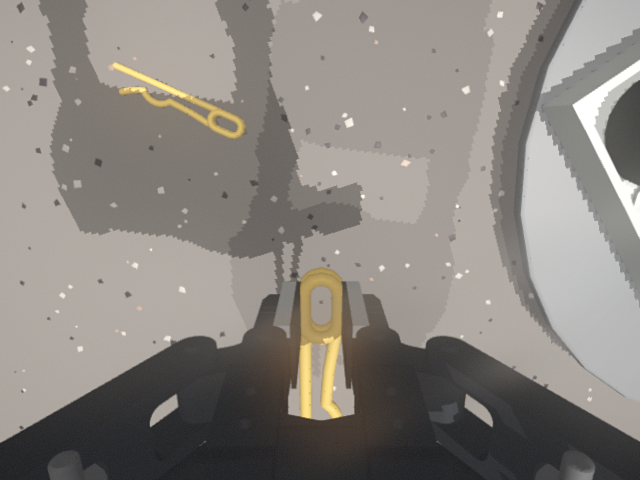

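View pics/s9.png

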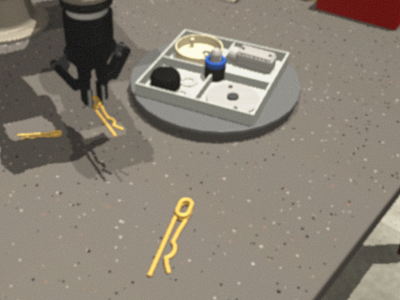

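View pics/t9.png

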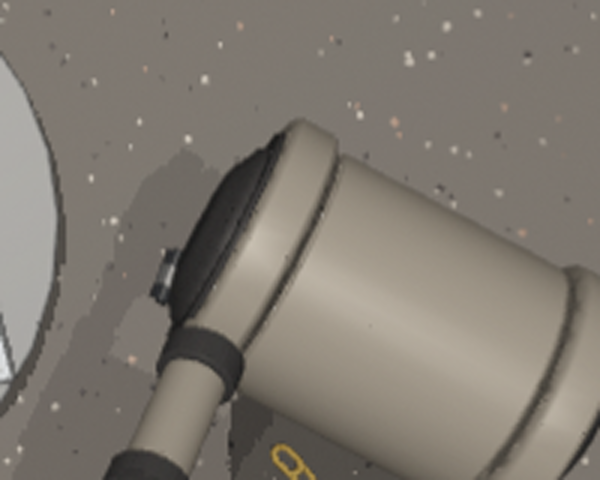

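```bash
python3 - <<'E'
from h import *
d=get_image("wrist"); p,r,s=pose()
h=cv2.cvtColor(d["img"],cv2.COLOR_BGR2HSV); m=cv2.inRange(h,(15,80,60),(38,255,255))
q=np.argwhere(m[255:420,270:370])[:,::-1]+[270,255]
print(q.min(0),q.max(0))
for rr in range(262,420,12):
    c=q[q[:,1]==rr][:,0]
    if len(c): print(rr,c.min(),c.max(),len(c))
for v in (268,307,345): print(r.inv().apply(plane(d,[(321,v)],p[2]+.0074)[0]-p)*1e3)
print(r.as_matrix().round(4))
th=np.radians(16.4); ux=np.array([np.cos(th),np.sin(th),0]);uz=np.array([-np.sin(th),np.cos(th),0])
A=np.array([.5537,.1063,0])
T=A+.0065*uz-.115*ux+[0,0,.13]; print(T); inch(T,th+np.pi/2)
E
```

```text
[278 267] [359 419]
274 305 336 32
286 300 342 37
298 300 342 22
310 300 342 22
322 300 342 30
334 297 346 47
346 285 353 35
358 284 346 35
370 291 334 27
382 293 333 25
394 300 331 23
406 300 337 28
418 305 337 14
[-18.1974158   -7.28921306  -1.64892216]
[-2.66495489 -7.38516642 -1.63772484]
[13.40892507 -7.48446441 -1.62610177]
[[ 9.423e-01 -5.500e-03  3.347e-01]
 [-3.347e-01  2.900e-03  9.423e-01]
 [-6.200e-03 -1.000e+00  9.000e-04]]
[0.44154367 0.08006627 0.13      ]
shift mm [-144.8  -37.3  213.3]
turn [-0.0028 -0.6275 -0.0057] rows 5.060576539066902
turn [ 0.0074  2.5141 -0.0037] rows 20.27511589264244
```

```bash
python3 -m inch '[[[-10,-25,15],[0,0,0],0.8],[[-20,-15,30],[0,0,0],0.8],[[-20,0,32],[0,0,0],0.8],[[-20,0,32],[0,0,0],0.8],[[-20,0,32],[0,0,0],0.8],[[-20,0,32],[0,0,0],0.8],[[-20,0,32],[0,0,0],0.8],[[0,0,0],[0,0,0],0.8]]';python3 -m inch '[[[0,0,0],[0,-0.12,0],0.8],[[0,0,0],[0,-0.12,0],0.8],[[0,0,0],[0,-0.12,0],0.8],[[0,0,0],[0,-0.12,0],0.8],[[0,0,0],[0,-0.12,0],0.8],[[0,0,0],[0,0,0],0.8],[[0,0,0],[0,0,0],0.8]]'; cat >> h.py <<'E'
th=np.radians(16.4); ux=np.array([np.cos(th),np.sin(th),0]);uz=np.array([-np.sin(th),np.cos(th),0])
A=np.array([.5537,.1063,0])
def clipgo(d,z):
    inch(A+.0065*uz-d*1e-3*ux+[0,0,z],th+np.pi/2); p,r,s=pose(); q=p-A
    print("along",q@ux*1e3,"lat",q@uz*1e3-6.5,"z",p[2]*1e3,"F tool",r.inv().apply(s["wrist_force"]).round(1),"T",s["wrist_torque"].round(2))
E
python3 -c "
from h import *
clipgo(115,.12)"
```

```text
time: 18.78
eef_pos: [0.446, 0.075, 0.1237]
tool_rot: [0.697, -0.695, 0.132, -0.114]
wrist_force: [-0.2, -0.3, 0.3]
opening: 0.182
time: 19.37
eef_pos: [0.44, 0.0782, 0.1152]
tool_rot: [0.705, -0.696, -0.083, 0.112]
wrist_force: [-0.7, -0.2, -0.2]
opening: 0.182
shift mm [ 1.8 -4.8  1.5]
turn [-0.0187 -0.0099 -0.0386] rows 0.3549106534888282
turn [ 0.0604  3.131  -0.0292] rows 25.255554421626243
along -116.96423488856634 lat -1.3505213987479099 z 115.20802829348779 F tool [-0.7  0.2 -0. ] T [-0.02  0.02 -0.05]
```

```bash
python3 -m inch '[[[1,0,1.5],[-0.019,-0.01,-0.038],0.8],[[0,8,0],[0,0,0],0.8],[[0,8,0],[0,0,0],0.8],[[0,0,0],[0,0,0],0.8],[[0,0,0],[0,0,0],0.8]]'; python3 -c "
from h import *
clipgo(115,.0791)"
```

```text
time: 19.78
eef_pos: [0.4396, 0.0791, 0.0951]
tool_rot: [0.701, -0.7, -0.094, 0.098]
wrist_force: [-0.0, 0.3, -0.9]
opening: 0.179
shift mm [ 2.2 16.   0.4]
turn [-0.0011 -0.0138 -0.006 ] rows 0.12118342891627917
turn [ 9.3000e-03  3.1278e+00 -1.8000e-03] rows 25.224531867260634
along -117.13593555252656 lat -0.36588531239446453 z 95.11658352658765 F tool [0.1 0.9 0.3] T [-0.02  0.03 -0.06]
```

```bash
python3 -m inch '[[[0,7,0.4],[-0.001,-0.014,-0.006],0.8],[[0,5,0],[0,0,0],0.8],[[0,3,0],[0,0,0],0.8],[[0,0,0],[0,0,0],0.8],[[0,0,0],[0,0,0],0.8]]'; python3 - <<'E'
from h import *
d=get_image("scene");cv2.imwrite("pics/s10.png",cv2.resize(d["img"][170:260,300:430],None,fx=6,fy=6,interpolation=cv2.INTER_CUBIC))
d=get_image("top");cv2.imwrite("pics/t10.png",cv2.resize(d["img"][200:300,160:290],None,fx=6,fy=6,interpolation=cv2.INTER_CUBIC))
clipgo(115,.0791)
E
```

```text
time: 20.2
eef_pos: [0.44, 0.079, 0.0786]
tool_rot: [0.7, -0.7, -0.099, 0.1]
wrist_force: [0.5, 0.2, -0.6]
opening: 0.18
shift mm [ 1.6 -0.3  0.6]
turn [-0.001  -0.0037 -0.002 ] rows 0.034629818699708076
turn [ 3.2000e-03  3.1379e+00 -1.5000e-03] rows 25.30582937365765
along -116.64385262380245 lat -0.5587618724209049 z 78.8250107027825 F tool [ 0.3 -0.3  0. ] T [-0.01  0.   -0.04]
```

View pics/s10.png

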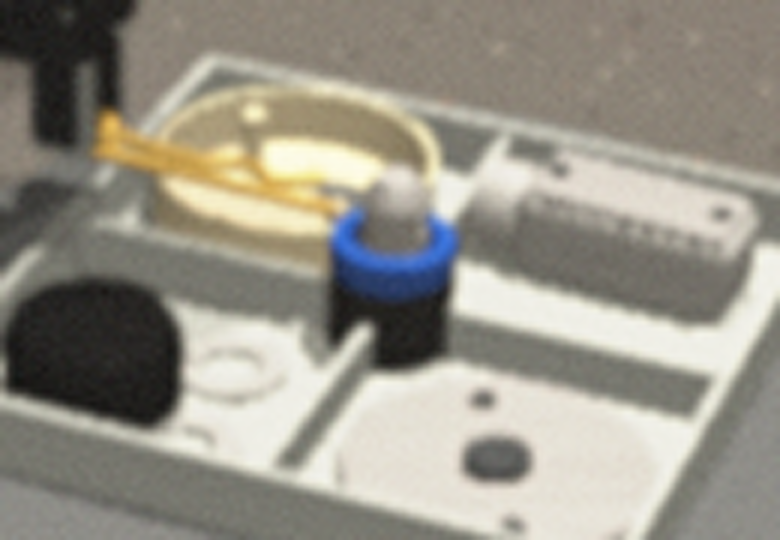

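View pics/t10.png

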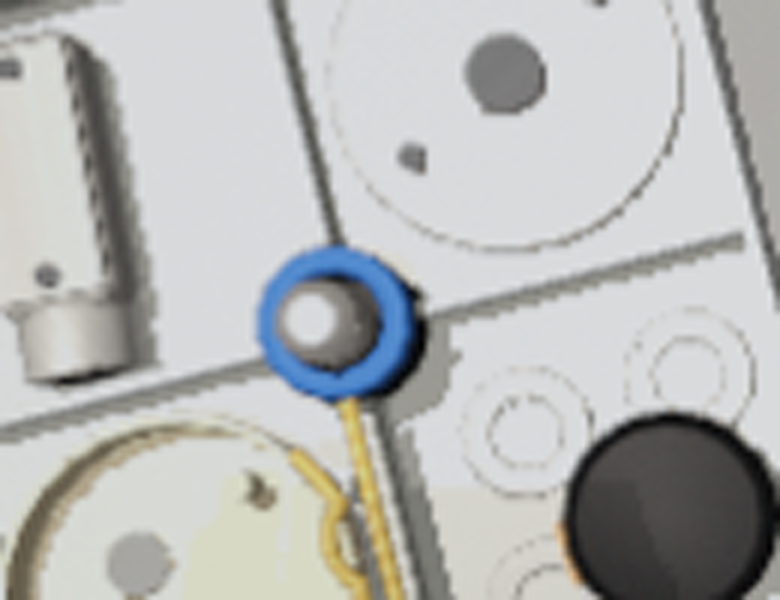

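```bash
python3 - <<'E'
from h import *
t=get_image("top");s=get_image("scene")
for a in (-21,-40,0):
    X=A+ux*a*1e-3+[0,0,.079]; print(a,((proj(t,X)-[160,200])*6).round(1),((proj(s,X)-[300,170])*6).round(1))
print((proj(t,A+[0,0,.095])-[160,200])*6)
E
```

```text
-21 [[341.4 399.3]] [[331.1 200.6]]
-40 [[359.1 468.3]] [[277.4 188. ]]
0 [[321.9 323.3]] [[391.2 214.7]]
[[309.86493039 319.91844702]]
```

The tip is seen at top crop (345,402) against a predicted (341,399), and scene crop (335,205) against (331,201). That matches the 0.5 mm lateral error, so I'll correct it and feel the tip in.

```bash
python3 -m inch '[[[4,-0.3,0.7],[-0.001,-0.004,-0.002],0.8],[[0,0,0],[0,0,0],0.8],[[0,0,0],[0,0,0],0.8]]'; python3 -c "
from h import *
clipgo(108,.0791)"
```

```text
time: 20.65
eef_pos: [0.4446, 0.0811, 0.0799]
tool_rot: [-0.7, 0.7, 0.102, -0.1]
wrist_force: [-0.2, 0.7, -0.8]
opening: 0.179
shift mm [ 3.8  0.8 -0.1]
turn [0.0006 0.0008 0.0018] rows 0.016668480325956345
turn [ 2.8000e-03 -3.1408e+00 -9.0000e-04] rows 25.32905640572483
along -111.80545540260809 lat 0.13994826569166818 z 79.89599012600539 F tool [0.  0.8 0.7] T [0.02 0.04 0.03]
```

```bash
python3 -m inch '[[[2,0.8,0],[0,0,0.001],0.8],[[2,0,0],[0,0,0],0.8],[[0,0,0],[0,0,0],0.8]]'; python3 -c "
from h import *
clipgo(104,.0791)"
```

```text
time: 20.9
eef_pos: [0.449, 0.0825, 0.0793]
tool_rot: [-0.7, 0.7, 0.102, -0.101]
wrist_force: [-0.0, -0.7, -1.3]
opening: 0.181
shift mm [ 3.1  0.2 -0.2]
turn [0.0008 0.0009 0.0014] rows 0.014761561088049203
turn [ 2.2000e-03 -3.1407e+00 -1.2000e-03] rows 25.328356461731943
along -107.14653591979355 lat 0.17421108877058256 z 79.28984826218415 F tool [-0.2  1.3 -0.7] T [-0.01 -0.01 -0.05]
```

```bash
python3 -m inch '[[[2,0,0],[0,0,0.001],0.8],[[2,0,0],[0,0,0],0.8]]'; python3 -c "
from h import *
clipgo(104,.0791)"; python3 -m inch '[[[2,0,0],[0,0,0],0.8],[[1,0,0],[0,0,0],0.8]]'; python3 -c "
from h import *
clipgo(104,.0791)"
```

```text
time: 21.07
eef_pos: [0.4529, 0.0836, 0.0792]
tool_rot: [-0.7, 0.7, 0.101, -0.101]
wrist_force: [-0.0, 0.2, 0.1]
opening: 0.179
shift mm [-0.9  0.1 -0.2]
turn [ 0.0007  0.0008 -0.0001] rows 0.008681017134798113
turn [-2.0000e-04 -3.1408e+00 -1.1000e-03] rows 25.32872458039212
along -103.09720296155405 lat 0.19743591744827693 z 79.20758136403917 F tool [ 0.  -0.1  0.2] T [-0.01 -0.   -0.04]
time: 21.23
eef_pos: [0.4563, 0.0846, 0.0792]
tool_rot: [-0.7, 0.7, 0.101, -0.101]
wrist_force: [-1.3, -0.7, -1.2]
opening: 0.183
shift mm [-4.5  0.1 -0.2]
turn [0.0007 0.0008 0.    ] rows 0.008836937466322501
turn [ 1.0000e-04 -3.1408e+00 -1.1000e-03] rows 25.328712422797864
along -99.52680736184236 lat 0.17775317029975302 z 79.21115842022643 F tool [-1.4  1.2 -0.3] T [-0.06  0.02 -0.05]
```

No resistance past the spindle's face, so the tip is in the hole. Continue.

```bash
python3 -m inch '[[[3,0,0],[0,0,0],0.8],[[3,0,0],[0,0,0],0.8]]'; python3 -c "
from h import *
clipgo(90,.0791)"; python3 -m inch '[[[3,0,0],[0,0,0],0.8],[[3,0,0],[0,0,0],0.8]]'; python3 -c "
from h import *
clipgo(85,.0791)"
```

```text
time: 21.4
eef_pos: [0.4622, 0.0864, 0.0791]
tool_rot: [-0.7, 0.7, 0.101, -0.101]
wrist_force: [0.8, 0.5, -1.0]
opening: 0.181
shift mm [ 3.3  0.  -0.3]
turn [ 0.0006  0.0008 -0.0004] rows 0.008576217225607825
turn [-7.0000e-04 -3.1408e+00 -9.0000e-04] rows 25.329047590443704
along -93.34032812216411 lat 0.2598366726236394 z 79.13425483308094 F tool [0.9 1.  0.2] T [0.03 0.06 0.03]
time: 21.57
eef_pos: [0.4687, 0.0883, 0.0791]
tool_rot: [-0.7, 0.7, 0.101, -0.101]
wrist_force: [-0.6, -0.9, 0.6]
opening: 0.183
shift mm [ 1.6  0.  -0.2]
turn [ 0.0006  0.0007 -0.0003] rows 0.007723576947636457
turn [-4.0000e-04 -3.1409e+00 -9.0000e-04] rows 25.32977845642922
along -86.59304540391209 lat 0.21652380856093245 z 79.14124298314078 F tool [-0.8 -0.6 -0.7] T [ 0.02  0.   -0.02]
```

```bash
python3 -m inch '[[[3,0,-0.2],[0,0,0],0.8],[[3,0,0],[0,0,0],0.8],[[0,0,0],[0,0,0],0.8]]'; python3 - <<'E'
from h import *
clipgo(76,.0791)
d=get_image("top");cv2.imwrite("pics/t11.png",cv2.resize(d["img"][200:300,160:290],None,fx=6,fy=6,interpolation=cv2.INTER_CUBIC))
E
```

```text
time: 21.82
eef_pos: [0.4754, 0.0903, 0.079]
tool_rot: [-0.7, 0.7, 0.101, -0.102]
wrist_force: [0.4, 1.0, -1.2]
opening: 0.18
shift mm [ 3.6 -0.1 -0.3]
turn [ 0.0002  0.0011 -0.0009] rows 0.011407319269371838
turn [-1.4000e-03 -3.1405e+00 -2.0000e-04] rows 25.326717394642362
along -79.62746123807393 lat 0.2752293229104863 z 78.95630005795718 F tool [0.7 1.2 0.8] T [ 0.27 -0.03  0.09]
```

View pics/t11.png

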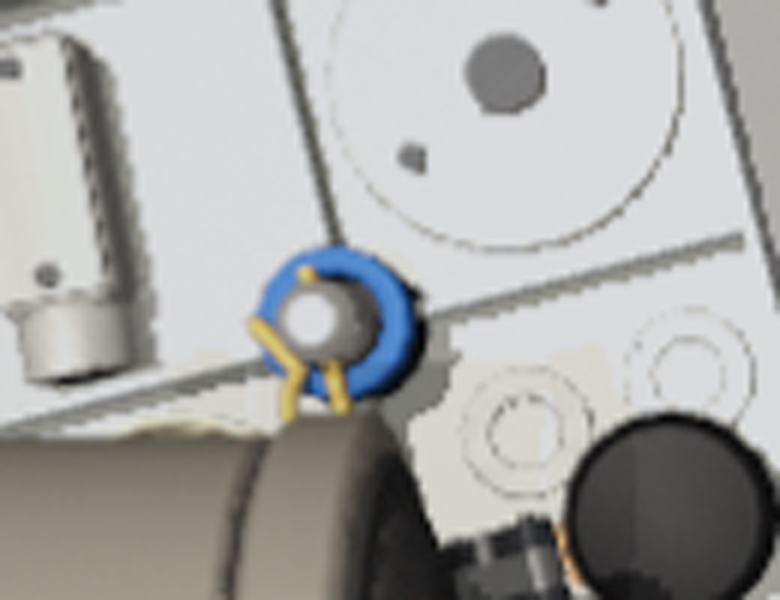

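The tip shows beyond the spindle at crop (307,272) and the bow's flare is meeting its side. Now ride the bow over.

```bash
for i in 1 2; do :; done; python3 -m inch '[[[3,0,0],[0,0,0],0.8],[[3,0,0],[0,0,0],0.8]]'; python3 -c "
from h import *
clipgo(58,.0791)"; python3 -m inch '[[[3,0,0],[0,0,0],0.8],[[3,0,0],[0,0,0],0.8]]'; python3 -c "
from h import *
clipgo(58,.0791)"
```

```text
time: 22.03
eef_pos: [0.4778, 0.0918, 0.078]
tool_rot: [0.7, -0.7, -0.098, 0.104]
wrist_force: [-7.6, -1.9, 0.6]
opening: 0.18
shift mm [18.9 -1.2 -1.1]
turn [-0.0013  0.0015 -0.0086] rows 0.07105262714218519
turn [-1.35e-02 -3.14e+00  2.00e-03] rows 25.32307512979679
along -76.95561227341766 lat 1.0246459210378402 z 78.03964751031745 F tool [-7.8 -0.5  0.3] T [-0.35  1.36 -0.01]
time: 22.2
eef_pos: [0.4781, 0.0926, 0.0765]
tool_rot: [-0.7, 0.7, 0.094, -0.109]
wrist_force: [-8.4, -3.7, 2.3]
opening: 0.181
shift mm [18.3 -3.  -1.7]
turn [-0.003   0.0019 -0.0222] rows 0.1810085083832336
turn [-0.0348 -3.1395  0.0047] rows 25.31998860684895
along -76.40499521263206 lat 1.7109280478802091 z 76.47227449618812 F tool [-9.1 -2.1 -1.2] T [-0.63  1.41 -0.12]
```

Push is 9 N and the tool is yielding downward and tilting, because each row starts from the measured pose. I'll correct pose and tilt together with a firmer step.

```bash
python3 -m inch '[[[3,-2.6,-1.5],[-0.003,0.002,-0.022],0.8]]'; python3 -c "
from h import *
clipgo(58,.0791)"; python3 -m inch '[[[5,-1.5,-0.8],[0,0,-0.015],0.8]]'; python3 -c "
from h import *
clipgo(58,.0791)"
```

```text
time: 22.28
eef_pos: [0.4791, 0.0918, 0.0779]
tool_rot: [0.7, -0.7, -0.098, 0.103]
wrist_force: [-6.8, -0.2, 0.4]
opening: 0.183
shift mm [17.6 -1.3 -0.7]
turn [-0.0012  0.0001 -0.0068] rows 0.05558013971179409
turn [-1.0700e-02 -3.1415e+00  1.9000e-03] rows 25.334811509395184
along -75.61514592510974 lat 0.6598336444392938 z 77.90826739727297 F tool [-6.5 -0.4  1.8] T [0.03 1.11 0.09]
time: 22.37
eef_pos: [0.4803, 0.0922, 0.0783]
tool_rot: [0.701, -0.699, -0.101, 0.101]
wrist_force: [-12.9, -1.6, 0.7]
opening: 0.181
shift mm [16.4 -0.8 -0.7]
turn [-0.0029  0.0005 -0.0001] rows 0.023820931294598856
turn [-2.0000e-04 -3.1411e+00  4.6000e-03] rows 25.33135423252761
along -74.38545217951217 lat 0.67241757532073 z 78.26141553166877 F tool [-12.8  -0.7   2.1] T [-0.33  2.05  0.09]
```

```bash
python3 -m inch '[[[6,-1.2,-0.8],[-0.003,0,-0.014],0.8]]'; python3 -c "
from h import *
clipgo(58,.0791)"; python3 -m inch '[[[6,-1,-0.6],[-0.003,0,-0.014],0.8]]'; python3 -c "
from h import *
clipgo(58,.0791)"
```

```text
time: 22.45
eef_pos: [0.4818, 0.0927, 0.078]
tool_rot: [0.701, -0.699, -0.102, 0.1]
wrist_force: [-12.4, -2.8, 0.5]
opening: 0.184
shift mm [14.8 -1.  -0.7]
turn [-0.002   0.0009  0.0037] rows 0.03487340806267244
turn [ 0.0058 -3.1407  0.0032] rows 25.328241432290096
along -72.80316660296212 lat 0.7245881498313924 z 78.03187154617171 F tool [-12.6  -0.5   0.8] T [-0.41  2.14  0.01]
time: 22.53
eef_pos: [0.4831, 0.0933, 0.0776]
tool_rot: [0.701, -0.699, -0.104, 0.099]
wrist_force: [-8.7, -2.9, -1.2]
opening: 0.179
shift mm [13.4 -1.4 -1. ]
turn [-0.0011  0.0011  0.0071] rows 0.05866006498455639
turn [ 1.1200e-02 -3.1404e+00  1.7000e-03] rows 25.32627951359568
along -71.39503502305806 lat 1.0030688711510436 z 77.56749220138327 F tool [-9.2  1.1 -0.4] T [-0.26  1.35  0.08]
```

```bash
python3 -m inch '[[[6,-2,-1],[-0.001,0.001,0.002],0.8]]'; python3 -c "
from h import *
clipgo(58,.0791)"; python3 -m inch '[[[6,-1.6,-0.9],[0,0,-0.006],0.8]]'; python3 -c "
from h import *
clipgo(58,.0791)"
```

```text
time: 22.62
eef_pos: [0.4855, 0.0939, 0.0784]
tool_rot: [0.7, -0.699, -0.1, 0.102]
wrist_force: [-5.8, -0.0, -0.6]
opening: 0.182
shift mm [10.9 -0.7 -0.9]
turn [-0.0017  0.0003 -0.0025] rows 0.024701562611765437
turn [-3.9000e-03 -3.1413e+00  2.7000e-03] rows 25.33280197631424
along -68.92714327230833 lat 0.8529294885706395 z 78.38029768713604 F tool [-5.6  0.7  1.6] T [0.1  0.95 0.12]
time: 22.7
eef_pos: [0.4897, 0.0948, 0.0793]
tool_rot: [0.701, -0.699, -0.1, 0.102]
wrist_force: [-2.1, 1.8, 0.0]
opening: 0.178
shift mm [ 6.6  0.2 -0.5]
turn [-0.0029  0.0003 -0.0011] rows 0.02507911119383612
turn [-1.7000e-03 -3.1412e+00  4.5000e-03] rows 25.332641719518634
along -64.61445560290488 lat 0.5008300701548105 z 79.29833628115162 F tool [-1.5  0.   2.3] T [0.23 0.6  0.17]
```

Force is falling, so the bow is closing round. Ease on with smaller steps.

```bash
python3 -m inch '[[[2,0,-0.5],[-0.002,0,0],0.8]]'; python3 -c "
from h import *
clipgo(58,.0791)"; python3 -m inch '[[[2,0,-0.2],[0,0,0],0.8]]'; python3 -c "
from h import *
clipgo(58,.0791)"
```

```text
time: 22.78
eef_pos: [0.4924, 0.0952, 0.0793]
tool_rot: [0.7, -0.699, -0.101, 0.101]
wrist_force: [0.4, 3.1, -0.3]
opening: 0.176
shift mm [ 3.9  0.2 -0.2]
turn [-0.0012  0.0004 -0.0001] rows 0.010053521893163822
turn [-2.0000e-04 -3.1412e+00  1.9000e-03] rows 25.332474573161505
along -61.92266792887387 lat 0.1501803461326121 z 79.34270816099553 F tool [1.3 0.3 2.8] T [ 0.58 -0.04  0.18]
time: 22.87
eef_pos: [0.4949, 0.0959, 0.0794]
tool_rot: [0.7, -0.699, -0.101, 0.101]
wrist_force: [-0.3, 0.9, -0.3]
opening: 0.179
shift mm [ 1.4  0.3 -0.1]
turn [-0.0012  0.0005  0.0006] rows 0.011320506989241075
turn [ 9.0000e-04 -3.1411e+00  1.8000e-03] rows 25.331491877378717
along -59.404571727640864 lat 0.09439809741241145 z 79.35879193357803 F tool [-0.   0.3  1. ] T [0.17 0.08 0.01]
```

```bash
python3 -m inch '[[[1,0.3,0],[0,0,0],0.8],[[0,0,0],[0,0,0],0.8]]'; python3 - <<'E'
from h import *
clipgo(58,.0791)
d=get_image("top");cv2.imwrite("pics/t12.png",cv2.resize(d["img"][200:300,160:290],None,fx=6,fy=6,interpolation=cv2.INTER_CUBIC))
d=get_image("scene");cv2.imwrite("pics/s12.png",cv2.resize(d["img"][170:260,300:430],None,fx=6,fy=6,interpolation=cv2.INTER_CUBIC))
d=get_image("wrist");cv2.imwrite("pics/w12.png",d["img"])
E
```

```text
time: 23.03
eef_pos: [0.4974, 0.0961, 0.0793]
tool_rot: [0.7, -0.7, -0.102, 0.1]
wrist_force: [-1.6, 0.7, 0.3]
opening: 0.178
shift mm [-1.1  0.2  0.4]
turn [-0.0001  0.0005  0.003 ] rows 0.024661226145080928
turn [ 4.7000e-03 -3.1411e+00  2.0000e-04] rows 25.331443626795128
along -56.94371588551215 lat -0.40034272236464297 z 79.34070195036361 F tool [-1.4 -0.3  1.1] T [0.06 0.35 0.07]
```

View pics/t12.png

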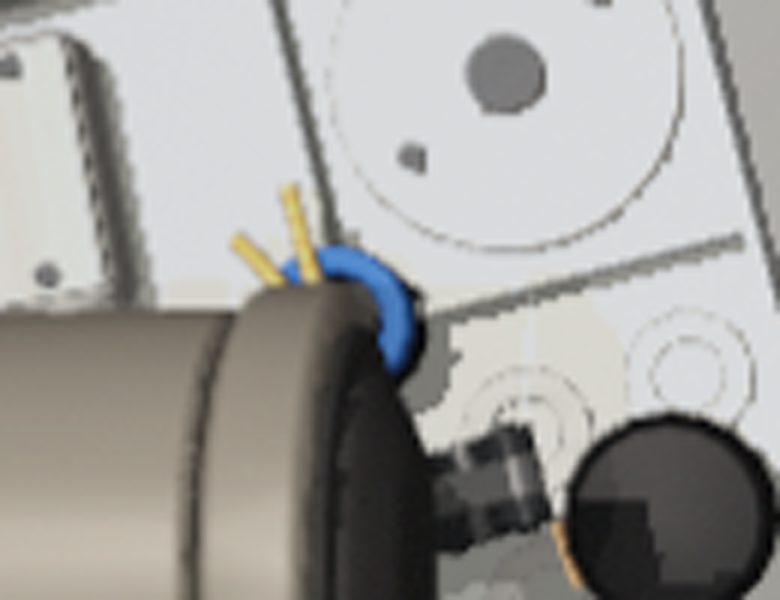

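View pics/s12.png

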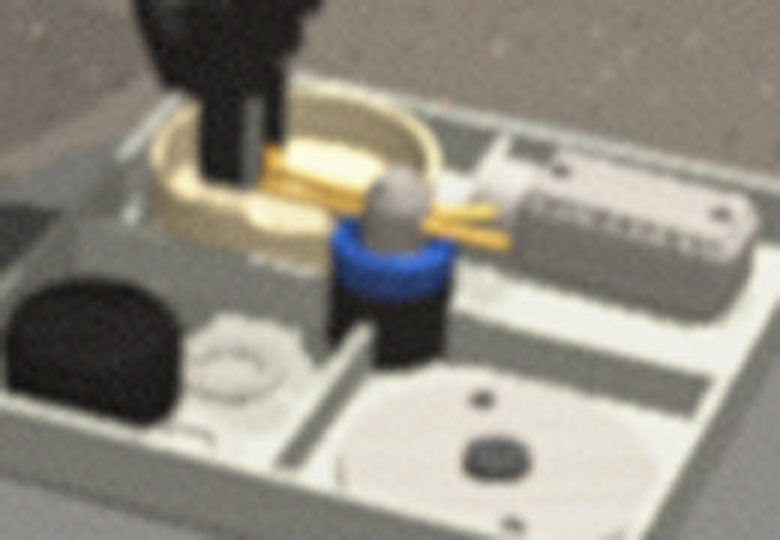

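View pics/w12.png

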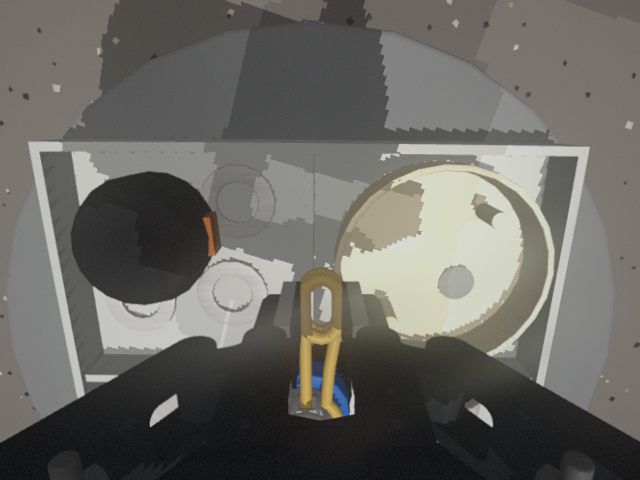

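The tip is past the spindle at top crop (290,187) and scene (510,243), and the bow's flare is past too. Next I'll check how far through it is.

```bash
python3 - <<'E'
from h import *
t=get_image("top");s=get_image("scene")
X=plane(t,[(160+290/6,200+187/6)],.079)[0]-A; print("top along",X@ux*1e3,"lat",X@uz*1e3)
X=plane(s,[(300+510/6,170+243/6)],.079)[0]-A; print("scene along",X@ux*1e3,"lat",X@uz*1e3)
clipgo(58,.0791)
E
```

```text
top along 37.61554701522075 lat -0.767811633359358
scene along 40.869804110369074 lat -0.32617523370962775
shift mm [-0.7  0.3  0.3]
turn [-0.0003  0.0003  0.0028] rows 0.0231816930410321
turn [ 4.5000e-03 -3.1412e+00  5.0000e-04] rows 25.332680346567283
along -57.28188419018871 lat -0.34172907141998987 z 79.38185408530991 F tool [-0.6 -0.1  0.5] T [0.04 0.03 0.01]
```

The tip is 37.6 mm past the axis (37.5 expected) and the push is about zero, so the clip is home. Release and withdraw upward.

```bash
python3 -m inch '[[[0,0,0],[0,0,0],0.5],[[0,0,0],[0,0,0],0.3],[[0,0,0],[0,0,0],0.3],[[0,0,0],[0,0,0],0.3]]' 20; python3 -m inch '[[[0,-15,0],[0,0,0],0.3],[[0,-30,0],[0,0,0],0.3],[[0,-40,0],[0,0,0],0.3],[[-15,-30,0],[0,0,0],0.3],[[-35,0,0],[0,0,0],0.3],[[-35,0,0],[0,0,0],0.3],[[-20,0,0],[0,0,0],0.3],[[0,0,0],[0,0,0],0.3]]'; python3 - <<'E'
from h import *
d=get_image("top");cv2.imwrite("pics/t13.png",cv2.resize(d["img"][200:310,150:290],None,fx=5,fy=5,interpolation=cv2.INTER_CUBIC))
for u,v in []: pass
d=get_image("scene");cv2.imwrite("pics/s13.png",cv2.resize(d["img"][170:290,270:460],None,fx=4,fy=4,interpolation=cv2.INTER_CUBIC))
d=get_image("wrist");cv2.imwrite("pics/w13.png",d["img"]); print(get_state()["wrist_force"])
E
```

```text
time: 23.62
eef_pos: [0.4977, 0.0957, 0.0799]
tool_rot: [0.7, -0.7, -0.103, 0.099]
wrist_force: [0.2, 0.1, 0.3]
opening: 0.349
time: 24.28
eef_pos: [0.3937, 0.065, 0.1998]
tool_rot: [-0.7, 0.7, 0.103, -0.099]
wrist_force: [0.4, 0.7, -0.2]
opening: 0.346
[ 0.25065072 -0.00496012  0.25587291]
```

View pics/t13.png

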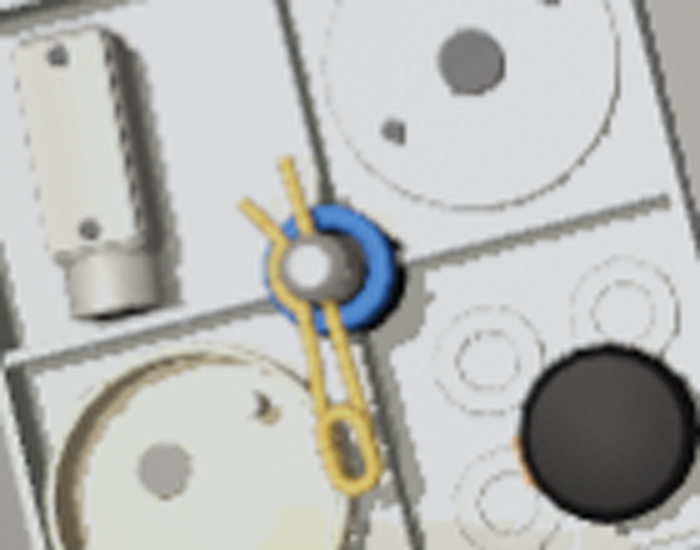

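View pics/s13.png

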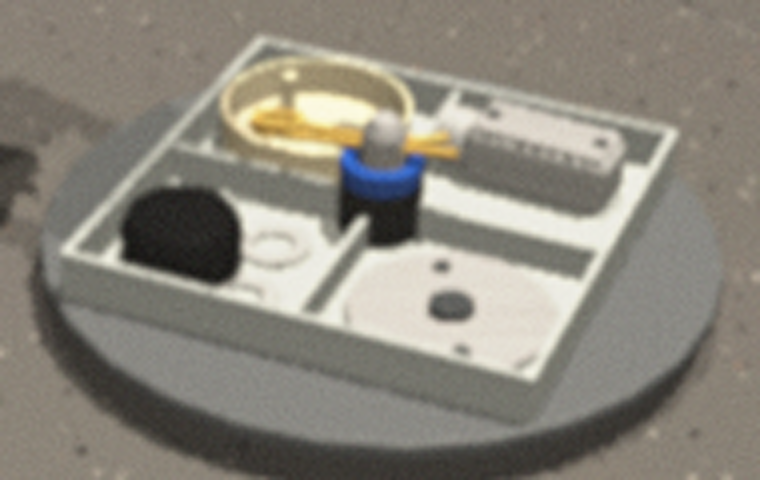

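The bow is wrapped round the spindle at top crop (275,265), with the leg through it from the eye at (348,455) to the tip at (287,160). The collar is flat on the hub and the samples haven't moved. Handing in.

```bash
python3 - <<'E'
from h import *
t=get_image("top")
for n,(u,v) in {"tip":(287,159),"eye end":(355,494)}.items():
    X=plane(t,[(150+u/5,200+v/5)],.079)[0]-A; print(n,X@ux*1e3,X@uz*1e3)
print(get_state()["qd"].round(3)); print(hand_in())
E
```

```text
tip 37.0154450924764 0.9324655093410277
eye end -72.45180724418127 6.448680204424896
[ 0.004  0.017 -0.006  0.     0.002 -0.001]
the job is handed in; nothing more can be done
None
```

The collar is flat on the hub and the middle-sized R-clip is home through the spindle. The job was handed in at about 24.5 s of the 67 s allowed; hand-in gives no verdict.

**What I did**
- I pressed the spindle down to its stop: contact came at 0.106 m and the stop at 0.095 m, which puts the hole middle at 79 mm. I then found its axis by closing the jaws on it.
- I lowered the collar over the spindle onto the hub with no contact on the way down. It met the hub harder than I intended, with a brief 25 N.
- I fed the clip's leg in without resistance. The bow rode over at up to about 13 N, then the push fell to about zero.

**Last checks**
- **Clip depth:** the tip is 37.0 mm past the axis in the final top view (37.6 mm before release; 37.5 mm expected). The scene camera read 40.9 mm before release, so it disagrees by about 3 mm. I trusted the top view and the drop in push.
- **Eye end:** it is at -72.5 mm, against -73 mm expected.
- **Bow, collar and samples:** the bow is closed round the spindle and the collar sits flat on the hub. The samples look unmoved, and nothing is touching the robot.
- **Push drift:** while pushing the bow over, the tool drifted about 2 to 3 mm down and tilted slightly. I corrected it before going on.

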